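# Set the slotted trim selector with the screwdriver

## Task

Take the green-handled flat screwdriver from its wooden block, put its blade into the slot of the selector with the orange collar and turn that selector a quarter turn clockwise (seen from above), until it meets its stop and its red end marks face the green mark. Then stand the screwdriver back upright in the hole of the block, fully down, and let go. Leave the selector with the blue collar as it is.

Things in the scene. Friction and masses are not known exactly. Their poses are not given: they have to be found in the camera images.
- flat_driver: Flat screwdriver, 132 mm, 0.12 kg, upright in the wooden block. Origin mid blade edge, z up the shaft, x along the blade's width. Blade 16 wide, 4 thick, 16 high (mm); shaft 10 thick; grey guard 40 across at z 62 to 67, rests on the block; green square handle 26 x 26, sides along x and y, z 66 to 132 (grip at z 104, across x or y). White bar on its top runs along the blade.
- tool_block: Fixed light wooden block, 80 x 80 mm, 72 mm high, origin at the centre of its underside, z up. A round hole, 22 mm wide, goes upright through its centre; its mouth is chamfered to 30 mm. The seated screwdriver's origin stands 10 mm above the block's origin, on the hole's axis, at any yaw.
- orange_selector_box: Fixed grey box with the selector to turn, 100 (x) x 80 x 46 mm, origin at the centre of its underside, z up, turned up to 30 degrees. On top an orange collar (48 mm outside, 36 inside, 11.5 high) round an aluminium slotted rotor. On the box's top a white mark at -x (towards the robot) and a green mark at +y (left).
- orange_slot (a point): Middle of the slot's floor in the orange-collared rotor; x along the slot (turns with the rotor), z up. Slot 10 mm deep, 7.5 mm wide in the lower half, widening to 14 mm at the mouth, which is level with the collar; the collar closes its ends, 36 mm apart. Two red marks beside one end of the slot start near the white mark and shall end at the green one.
- orange_selector (a joint): Angle of the orange-collared rotor, rad: grows clockwise seen from above; starts at 0 to 0.2, stop at 1.57 (red marks at the green mark). Stays where left (friction 0.05 N m). The blade has about 13 degrees of play in the slot either way: turn the screwdriver that much farther than the rotor must go; the stop ends the movement.
- blue_selector (a joint): Angle of the rotor in the other box, the same in all but its blue collar; not to be turned.

How it is judged (in metres and radians):
On the way, in this order (a step that is already met when the one before it is completed fails the run):
1. the blade stands in the slot of the orange-collared selector, which is not yet turned (horizontal distance between flat_driver and orange_slot below 0.012 m and z of flat_driver in the frame of orange_slot below 0.007 m and value of joint orange_selector below 0.8 rad), for 0.1 s.
2. the selector has been turned to its stop with the blade in its slot (horizontal distance between flat_driver and orange_slot below 0.012 m and z of flat_driver in the frame of orange_slot below 0.009 m and value of joint orange_selector above 1.3 rad), for 0.1 s.
At the end, for the whole second after the job is handed in: The orange-collared selector is within about 15 degrees of its stop (joint above 1.3 rad), the blue-collared one still below 0.4 rad, and the screwdriver stands at rest in the hole of the block: within 12 mm of the hole's axis, no more than 8 mm short of fully down, upright to 10 degrees (value of joint orange_selector above 1.3 rad and value of joint blue_selector below 0.4 rad and horizontal distance between flat_driver and tool_block below 0.012 m and z of flat_driver in the frame of tool_block below 0.018 m and angle between flat_driver's own z axis and vertical below 0.17 rad and linear speed of flat_driver below 0.03 m/s); the robot touches nothing.
It fails at once if the blue-collared selector is turned (value of joint blue_selector above 0.5 rad).
It also fails if it takes over 48 s, if anything falls off the work surface, if the arm or the gripper's body presses on something with over 40 N, if the wrist force passes 120 N, or if a joint passes its speed limit or range.

## Robot

A 6-joint arm with a two-finger parallel gripper is mounted at the origin on a cart in front of the work surface, level with it; the furniture and walls round the work are solid. World frame = base frame: x ahead of the robot, y to its left, z up, the work surface at z = 0. Lengths are in m, angles in degrees, forces in N, time in s.
With the tool pointing down it reaches from about 0.375 to 0.9 m from the base axis. Payload 3.1 kg.
Tool frame: the origin (TCP) lies between the finger pads; the fingertips stand 11 mm ahead of it and the grasp point (between the pads) lies 8 mm behind it; z points along the fingers, y is the direction in which the jaws open and shut (so a half turn about z gives the same grasp; the last joint's range is limited). The gripper opens to 87 mm and grips with 3 to 60 N. Pads are 19 mm wide; open, the fingers measure 117 mm over their backs; the gripper's body (75 mm by 190 mm) begins 51 mm behind the grasp point.
Start: joints at [55.204, 30.224, 82.088, -0, 67.689, -10.227], TCP at [0.26, 0.568, 0.234] pointing down, gripper open.
Joint ranges: [-176.69, 176.69], [-43.24, 126.21], [12.49, 139.97], [-82, 262], [0, 151.66], [-163.58, 163.58]. Speed limits (degrees/s): [159.86, 159.86, 180, 180, 180, 180].

## Interface

Orientations are given as a 3x3 rotation matrix whose columns are the frame's x, y, z axes.
In Python, from rig import bot, vision gives the robot as it stands. The module is installed in compiled form; this text tells all that it offers.
- The arm moves only by the tool jog_arm, never from a script. Its argument "rows" is a list of rows, each an object with "dp": the shift along the tool's x, y, z in mm, a list of three; "turn": the turn, a rotation vector about the tool's x, y, z in degrees, a list of three; "grip": the opening, from 0 (shut) to 1 (fully open). A call has 1 to 10 rows; each row is the pose to reach, as a shift and turn from the pose commanded when the call began, along the tool's axes at that moment; what a row does not reach only later rows make up. A row lasts 1/10 s, in which the tool goes at most 50 mm and 8.59 degrees, less where a joint would pass 70% of its speed; a pose out of reach is approached as far as the arm can. A call with a gripper value outside its range is refused whole. The fingers move at their own pace and stop on an object; the grip force is fixed at half the most. Time passes only in rows, so rows that repeat a pose let the fingers close. It gives the time, the measured TCP pose, the force and the opening at its end, in the units of the state.
- bot.read_state(): the state, without advancing time (a new reading comes with each control period).
- vision.capture(name): name is "scene" or "top" or "wrist"; returns (picture, depth): 480x640x3 uint8, red, green, blue; 480x640 float32, m along the optical axis (not along the pixel's ray), 0 where there is no reading.
- vision.camera_info(name): a dict with "vertical_fov" (degrees; the focal length in pixels is half the picture's height over the tangent of half this angle, whatever the lens; pixels are square), "cx", "cy" (the principal point, pixels), "k1" (the pictures are not rectified: a ray, as slopes to the right and down, at radius r is drawn at 1 + k1 r^2 times it, then the intrinsics apply), "position" and "rotation" of the camera in the world. Camera axes: x right, y down, z forward; pixel columns grow to the right and rows downward; lengths in m; the calibration is good to about 2 mm. A picture is of the moment at which its call begins: read the wrist's pose just before it. camera_info takes no time and is no camera call; for the wrist camera it gives the pose at the moment of the call.
- bot.hand_in(): hands the job in, once; it reports no verdict.
The state is a dict: "time_s": time; "joint_positions": joint angles; "qvel": joint speeds; "tau": joint torques, N m; "position": TCP position; "tcp_rot": TCP orientation; "force": force on the tool from outside, world axes, zero at the start; "moment": the same for the moment, N m; "opening": opening from 0.0 (shut) to 1.0 (fully open).
Only numpy, scipy, OpenCV 4.12 (cv2) and the standard library are available. Lean on these libraries where they do the work, as an engineer would, in place of code of your own. Each camera call takes 0.05 s, during which the arm holds its last target.

## Working session

There is one attempt and no reset: what is moved stays moved. The work goes in short steps, Python scripts to look and compute and a tool call to move; the robot and the scene stay as the last step left them, time stands still between calls to the robot, and variables do not carry over. Pictures are saved under pics/ and viewed, and the job is handed in when it is done.

Besides the shell and the picture viewer there is one more tool, called after "Call:" as a command line: name --argument value ..., lists and objects as JSON in quotes. jog_arm: Moves the arm, as the interface text tells. Its arguments: {"type":"object","properties":{"rows":{"type":"array"}},"required":["rows"]}

```bash
mkdir -p pics; ls; cat > h.py <<'E'
import numpy as np, cv2
from rig import bot, vision
def snap(name,fn):
    info=vision.camera_info(name); im,d=vision.capture(name)
    cv2.imwrite('pics/'+fn+'.png',im[:,:,::-1]); np.savez('/tmp/'+fn+'.npz',im=im,d=d,pos=np.array(info['position']),R=np.array(info['rotation']),f=240/np.tan(np.radians(info['vertical_fov'])/2),cx=info['cx'],cy=info['cy'],k1=info['k1'])
    return im,d
def K(z): return np.array([[z['f'],0,z['cx']],[0,z['f'],z['cy']],[0,0,1]],float)
def ray(z,u,v):
    p=cv2.undistortPoints(np.array([[[u,v]]],float),K(z),np.array([float(z['k1']),0,0,0]),None,None)[0,0] 
    return np.array([p[0],p[1],1.])
def pt(z,u,v):  # via depth
    d=z['d'][int(round(v)),int(round(u))]
    return z['pos']+z['R']@(ray(z,u,v)*d)
def ptz(z,u,v,h):
    r=z['R']@ray(z,u,v); return z['pos']+r*(h-z['pos'][2])/r[2]
def cloud(z):
    v,u=np.mgrid[0:480,0:640]
    p=cv2.undistortPoints(np.stack([u,v],-1).reshape(-1,1,2).astype(float),K(z),np.array([float(z['k1']),0,0,0])).reshape(480,640,2)
    r=np.dstack([p,np.ones((480,640))])*z['d'][...,None]
    return r@z['R'].T+z['pos']
def ld(fn): return dict(np.load('/tmp/'+fn+'.npz'))
E
python3 - <<'E'
from h import *
s=bot.read_state(); print(s)
for n in ('scene','top','wrist'):
    snap(n,n+'0'); i=vision.camera_info(n); print(n,i)
E
```

```text
pics
{'time_s': 0.0, 'joint_positions': array([ 5.52059327e+01,  3.02789723e+01,  8.21557780e+01, -3.71791550e-04,
        6.76891387e+01, -1.02282041e+01]), 'qvel': array([ 0.00871183, -0.06185279, -0.0595737 , -0.01997844,  0.03616216,
        0.04382136]), 'tau': array([-3.95502966e-04, -4.40042818e+01, -1.76591384e+01,  6.32872316e-02,
        5.82536578e-02, -1.86312177e-04]), 'position': array([0.2594125 , 0.5678474 , 0.23257492]), 'tcp_rot': array([[-9.09484762e-01,  4.15735441e-01, -1.22892270e-03],
       [ 4.15737085e-01,  9.09483101e-01, -1.77909911e-03],
       [ 3.78049872e-04, -2.12897227e-03, -9.99997662e-01]]), 'force': array([-0.49751045,  0.43568952, -0.83640448]), 'moment': array([ 0.01112582, -0.00803106, -0.01296497]), 'opening': 0.998061744103853}
scene {'vertical_fov': 50.47004951114837, 'cx': 324.4738136633052, 'cy': 241.3588574990777, 'k1': -0.09067708562409632, 'position': array([ 0.14662838, -0.6078577 ,  0.55733862]), 'rotation': array([[ 0.86068513, -0.29912057,  0.41200485],
       [-0.50906944, -0.51883121,  0.68677688],
       [ 0.00833188, -0.80083772, -0.59882345]])}
top {'vertical_fov': 42.893450082903065, 'cx': 317.75304109138517, 'cy': 236.58402767296278, 'k1': -0.20246103339833244, 'position': array([ 0.37468122, -0.00864979,  1.1910707 ]), 'rotation': array([[-0.01358113, -0.99233374,  0.12283855],
       [-0.99985348,  0.01475767,  0.00867307],
       [-0.0104194 , -0.12270276, -0.99238877]])}
wrist {'vertical_fov': 65.91721750965061, 'cx': 321.4952591513327, 'cy': 237.93798805242236, 'k1': -0.024297790292388658, 'position': array([0.18979457, 0.59941422, 0.38368762]), 'rotation': array([[ 0.41659963,  0.87407652,  0.24986993],
       [ 0.9090894 , -0.40022203, -0.11566668],
       [-0.00109808,  0.2753408 , -0.96134605]])}
```

View pics/top0.png

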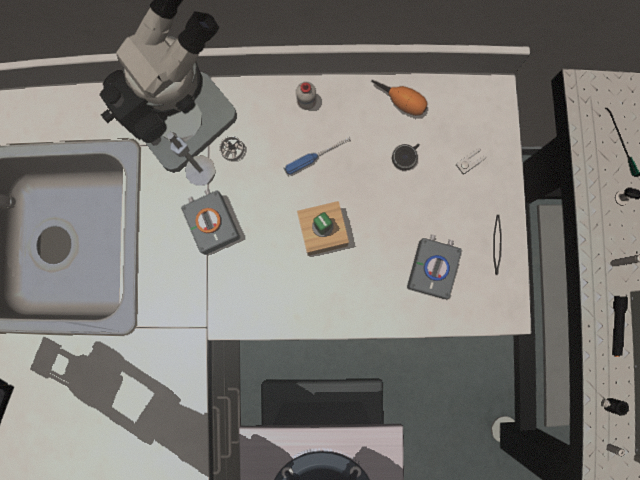

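View pics/scene0.png

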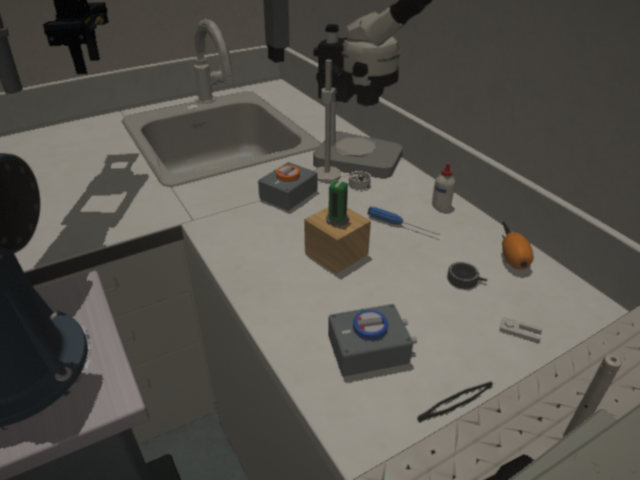

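View pics/wrist0.png

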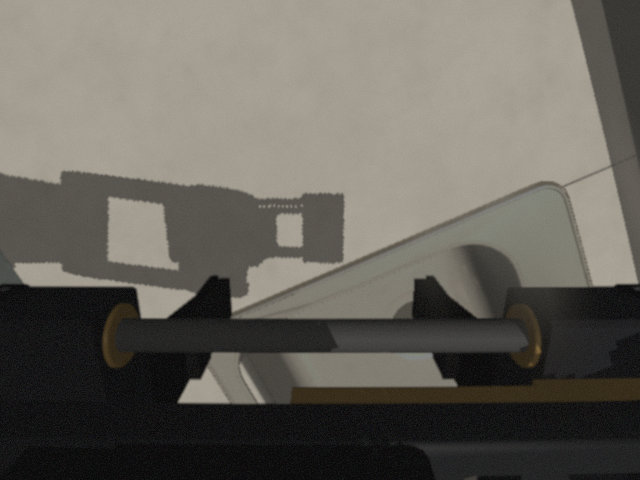

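The top view shows the block with the green handle near (325,225), the orange box near (210,222) and the blue box near (436,266). A microscope stands beside the orange box at (200,130). I'll zoom in and measure.

```bash
python3 - <<'E'
from h import *
z=ld('top0'); im=z['im'][:,:,::-1]
a=cv2.resize(im[180:262,170:252],(400,400),interpolation=cv2.INTER_CUBIC)
b=cv2.resize(im[190:262,290:362],(400,400),interpolation=cv2.INTER_CUBIC)
cv2.imwrite('pics/z1.png',np.hstack([a,b]))
P=cloud(z)
hsv=cv2.cvtColor(z['im'],cv2.COLOR_RGB2HSV)
def rep(n,m):
    q=P[m]; print(n,m.sum(),np.median(q,0).round(4),np.argwhere(m).mean(0)[::-1].round(1), q[:,2].min().round(3),q[:,2].max().round(3))
u,v=np.meshgrid(np.arange(640),np.arange(480))
# green handle
m=(hsv[...,0]>50)&(hsv[...,0]<85)&(hsv[...,1]>120)&(abs(u-325)<40)&(abs(v-225)<40); rep('green',m)
m=(P[...,2]>0.06)&(P[...,2]<0.078)&(abs(u-325)<50)&(abs(v-225)<50)
c=P[m][:,:2].astype(np.float32); print('block',cv2.minAreaRect(c))
m=(P[...,2]>0.128)&(abs(u-325)<50)&(abs(v-225)<50); c=P[m][:,:2].astype(np.float32); print('handletop',cv2.minAreaRect(c),np.median(P[m],0),m.sum())
for n,(a,b) in dict(orange=(210,222),blue=(436,266)).items():
    m=(P[...,2]>0.04)&(P[...,2]<0.05)&(abs(u-a)<45)&(abs(v-b)<45); c=P[m][:,:2].astype(np.float32); print(n,cv2.minAreaRect(c),np.median(P[m][:,2]))
    m=(P[...,2]>0.053)&(P[...,2]<0.07)&(abs(u-a)<30)&(abs(v-b)<30); c=P[m][:,:2].astype(np.float32); print(n,'collar',cv2.minEnclosingCircle(c),np.median(P[m],0))
m=(hsv[...,0]<14)&(hsv[...,1]>140)&(abs(u-210)<25)&(abs(v-222)<25)
print(np.median(P[m],0),cv2.minEnclosingCircle(np.array([ptz(z,x,y,.0575)[:2] for y,x in np.argwhere(m)],np.float32)))
E
```

```text
return _methods._mean(a, axis=axis, dtype=dtype,
  ret = um.true_divide(
<stdin>:9: RuntimeWarning: Mean of empty slice.
Traceback (most recent call last):
ValueError: zero-size array to reduction operation minimum which has no identity
```

View pics/z1.png

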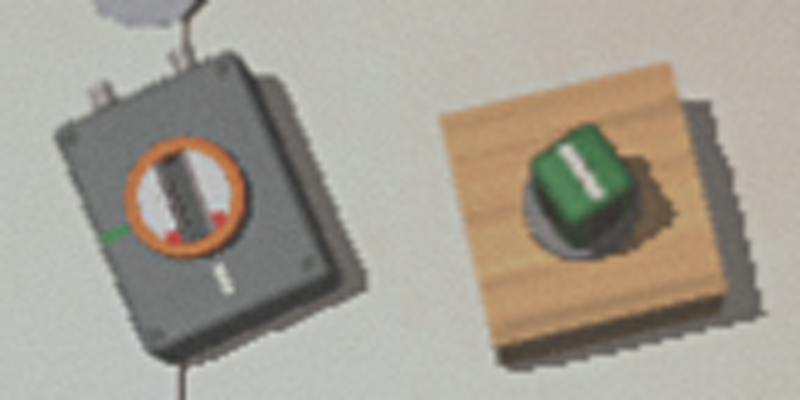

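```bash
python3 - <<'E'
from h import *
z=ld('top0')
P=cloud(z)
hsv=cv2.cvtColor(z['im'],cv2.COLOR_RGB2HSV).astype(int)
u,v=np.meshgrid(np.arange(640),np.arange(480))
print(hsv[222,320],P[222,320],P[235,340],P[223,200],z['d'][0:3,0:3])
m=(P[...,2]>0.06)&(P[...,2]<0.078)&(abs(u-325)<50)&(abs(v-225)<50)
c=P[m][:,:2].astype(np.float32); print('block',cv2.minAreaRect(c),np.median(P[m][:,2]))
m=(P[...,2]>0.13)&(abs(u-325)<40)&(abs(v-225)<40); c=P[m][:,:2].astype(np.float32); print('handletop',cv2.minAreaRect(c),np.median(P[m],0),m.sum())
for n,(a,b) in dict(orange=(210,222),blue=(436,266)).items():
    m=(P[...,2]>0.038)&(P[...,2]<0.05)&(abs(u-a)<45)&(abs(v-b)<45); c=P[m][:,:2].astype(np.float32); print(n,cv2.minAreaRect(c),np.median(P[m][:,2]))
    m=(P[...,2]>0.053)&(P[...,2]<0.07)&(abs(u-a)<30)&(abs(v-b)<30); c=P[m][:,:2].astype(np.float32); print(n,'collar',cv2.minEnclosingCircle(c),np.median(P[m],0))
m=((hsv[...,0]<16)&(hsv[...,1]>120)&(abs(u-210)<25)&(abs(v-222)<25)).astype(np.uint8)
print(m.sum(),cv2.minEnclosingCircle(np.array([ptz(z,x,y,.0575)[:2] for y,x in np.argwhere(m)],np.float32)))
# white bar on handle
w=(hsv[...,1]<70)&(hsv[...,2]>140)&(P[...,2]>.12)&(abs(u-325)<14)&(abs(v-223)<14)
q=np.array([ptz(z,x,y,.142)[:2] for y,x in np.argwhere(w)]); print('bar',len(q))
if len(q)>3:
    c=q.mean(0); _,_,V=np.linalg.svd(q-c); print(c,np.degrees(np.arctan2(V[0,1],V[0,0])))
print('marks white', ptz(z,170+222/400*82,180+278/400*82,.046),'green',ptz(z,170+115/400*82,180+234/400*82,.046))
print('slot ends', ptz(z,170+168/400*82,180+160/400*82,.0575),ptz(z,170+200/400*82,180+238/400*82,.0575),'collar c',ptz(z,170+186/400*82,180+197/400*82,.0575))
E
```

```text
[ 62  97 126] [ 0.52995778 -0.00372798  0.14214945] [ 0.51516684 -0.0398964   0.07493398] [0.54463034 0.22440068 0.05478282] [[0.90742254 0.90583855 0.90405256]
 [0.9077333  0.906937   0.906942  ]
 [0.90737367 0.9114631  0.910278  ]]
block ((0.5326322317123413, -0.007273450493812561), (0.08084962517023087, 0.08011911809444427), 12.910137176513672) 0.07166376533485685
handletop ((0.4619886577129364, -0.014859627932310104), (0.17225846648216248, 0.031171096488833427), 6.188611030578613) [ 0.53023937 -0.00864979  0.14121284] 252
orange ((0.5502598285675049, 0.2100563645362854), (0.10181670635938644, 0.08190745115280151), 24.142866134643555) 0.04521451807424848
orange collar ((0.550421953201294, 0.20974931120872498), 0.024550005793571472) [0.54996485 0.20905841 0.05653169]
blue ((0.453561007976532, -0.2209974229335785), (0.08073406666517258, 0.10163774341344833), 72.90631103515625) 0.045124522018692215
blue collar ((0.45654159784317017, -0.21671859920024872), 0.028574848547577858) [ 0.45300411 -0.22057788  0.05627256]
179 ((0.5499747395515442, 0.20939423143863678), 0.023632405325770378)
bar 33
[ 0.53242294 -0.00770563] -144.34196800285076
marks white [0.51853359 0.19590046 0.046     ] green [0.5365479  0.23859913 0.046     ]
slot ends [0.56363678 0.21552611 0.0575    ] [0.53281845 0.20259495 0.0575    ] collar c [0.54896283 0.2082577  0.0575    ]
```

```bash
python3 - <<'E'
from h import *
for n in ('top0','scene0'):
    z=ld(n); P=cloud(z).reshape(-1,3); P=P[z['d'].reshape(-1)>0]
    o=np.array([.55,.21]); r=np.hypot(*(P[:,:2]-o).T)
    for h in (.08,.15,.2,.25,.3):
        m=(P[:,2]>h)&(P[:,2]<h+.05)&(r<.3)
        if m.sum():
            q=P[m]; k=np.argsort(r[m])[:1]; print(n,h,m.sum(),'nearest',q[k].round(3),r[m].min().round(3),'min xy',q.min(0).round(3),q.max(0).round(3))
s=bot.read_state(); R=s['tcp_rot']; i=vision.camera_info('wrist')
print(R.T@(i['position']-s['position']), R.T@i['rotation'])
E
```

```text
top0 0.08 115 nearest [[0.652 0.235 0.119]] 0.105 min xy [ 0.516 -0.025  0.08 ] [0.663 0.236 0.129]
top0 0.15 375 nearest [[0.644 0.231 0.185]] 0.096 min xy [0.643 0.197 0.15 ] [0.807 0.324 0.2  ]
top0 0.2 2004 nearest [[0.651 0.233 0.229]] 0.104 min xy [0.651 0.196 0.2  ] [0.808 0.374 0.25 ]
top0 0.25 2540 nearest [[0.652 0.233 0.251]] 0.104 min xy [0.652 0.197 0.25 ] [0.834 0.359 0.3  ]
top0 0.3 3805 nearest [[0.714 0.253 0.301]] 0.17 min xy [0.714 0.155 0.3  ] [0.844 0.316 0.35 ]
scene0 0.08 713 nearest [[0.647 0.229 0.115]] 0.099 min xy [ 0.513 -0.028  0.08 ] [0.73 0.32 0.13]
scene0 0.15 1129 nearest [[0.64  0.229 0.183]] 0.092 min xy [0.639 0.194 0.15 ] [0.809 0.322 0.2  ]
scene0 0.2 2132 nearest [[0.648 0.232 0.228]] 0.1 min xy [0.648 0.192 0.2  ] [0.822 0.353 0.25 ]
scene0 0.25 1955 nearest [[0.65  0.232 0.253]] 0.102 min xy [0.65 0.19 0.25] [0.829 0.35  0.3  ]
scene0 0.3 1184 nearest [[0.712 0.25  0.307]] 0.167 min xy [0.712 0.147 0.3  ] [0.831 0.315 0.35 ]
[ 0.07652407 -0.00064581 -0.15087271] [[-9.17482199e-04 -9.61268333e-01 -2.75612680e-01]
 [ 9.99999423e-01 -1.03614556e-03  2.84936983e-04]
 [-5.59475754e-04 -2.75612259e-01  9.61268729e-01]]
```

```bash
python3 - <<'E'
from h import *
for n in ('top0','scene0'):
    z=ld(n); P=cloud(z).reshape(-1,3); P=P[z['d'].reshape(-1)>0]
    o=np.array([.55,.21])
    for h in np.arange(.06,.36,.02):
        m=(P[:,2]>h)&(P[:,2]<h+.02)&(P[:,0]>.62)&(P[:,0]<.75)&(P[:,1]>.1)&(P[:,1]<.3)
        if m.sum(): q=P[m]; r=np.hypot(*(q[:,:2]-o).T); print(n,h.round(2),m.sum(),'r',r.min().round(3),'x',q[:,0].min().round(3),q[:,0].max().round(3),'y',q[:,1].min().round(3),q[:,1].max().round(3),'q02-q50 of r',np.quantile(r,[.05,.5]).round(3))
a=ld('top0')['im'][100:230,90:260,::-1]; b=ld('scene0')['im'][10:220,250:420,::-1]
cv2.imwrite('pics/z2.png',np.hstack([cv2.resize(a,(392,300),interpolation=3),cv2.resize(b,(400,494),interpolation=3)[:300] ]))
cv2.imwrite('pics/z3.png',cv2.resize(b,(486,600),interpolation=3))
E
```

```text
top0 0.06 18 r 0.105 x 0.652 0.658 y 0.228 0.235 q02-q50 of r [0.105 0.107]
top0 0.08 18 r 0.105 x 0.652 0.661 y 0.228 0.235 q02-q50 of r [0.105 0.108]
top0 0.1 22 r 0.105 x 0.652 0.658 y 0.229 0.236 q02-q50 of r [0.105 0.107]
top0 0.12 18 r 0.105 x 0.652 0.663 y 0.229 0.236 q02-q50 of r [0.105 0.107]
top0 0.14 21 r 0.105 x 0.652 0.723 y 0.229 0.274 q02-q50 of r [0.106 0.11 ]
top0 0.16 19 r 0.097 x 0.644 0.722 y 0.221 0.275 q02-q50 of r [0.097 0.105]
top0 0.18 289 r 0.096 x 0.643 0.748 y 0.201 0.29 q02-q50 of r [0.098 0.114]
top0 0.2 373 r 0.104 x 0.651 0.75 y 0.201 0.3 q02-q50 of r [0.138 0.158]
top0 0.22 697 r 0.104 x 0.651 0.749 y 0.2 0.3 q02-q50 of r [0.141 0.163]
top0 0.24 553 r 0.104 x 0.652 0.75 y 0.201 0.3 q02-q50 of r [0.108 0.17 ]
top0 0.26 740 r 0.166 x 0.698 0.75 y 0.203 0.3 q02-q50 of r [0.169 0.18 ]
top0 0.28 238 r 0.167 x 0.711 0.75 y 0.2 0.299 q02-q50 of r [0.17  0.183]
top0 0.3 804 r 0.17 x 0.714 0.75 y 0.193 0.291 q02-q50 of r [0.174 0.189]
top0 0.32 187 r 0.18 x 0.727 0.75 y 0.196 0.265 q02-q50 of r [0.187 0.196]
scene0 0.06 51 r 0.101 x 0.649 0.664 y 0.225 0.237 q
[... 322 characters left out ...]
0.103 0.178]
scene0 0.16 309 r 0.092 x 0.64 0.75 y 0.219 0.289 q02-q50 of r [0.099 0.182]
scene0 0.18 381 r 0.092 x 0.639 0.75 y 0.198 0.29 q02-q50 of r [0.095 0.138]
scene0 0.2 570 r 0.101 x 0.649 0.75 y 0.196 0.297 q02-q50 of r [0.105 0.165]
scene0 0.22 595 r 0.1 x 0.648 0.75 y 0.196 0.299 q02-q50 of r [0.105 0.166]
scene0 0.24 577 r 0.101 x 0.649 0.75 y 0.197 0.3 q02-q50 of r [0.106 0.171]
scene0 0.26 467 r 0.164 x 0.698 0.75 y 0.2 0.3 q02-q50 of r [0.166 0.176]
scene0 0.28 336 r 0.165 x 0.71 0.75 y 0.194 0.267 q02-q50 of r [0.168 0.181]
scene0 0.3 410 r 0.167 x 0.712 0.75 y 0.188 0.286 q02-q50 of r [0.171 0.185]
scene0 0.32 100 r 0.181 x 0.728 0.75 y 0.19 0.255 q02-q50 of r [0.185 0.196]
```

View pics/z3.png

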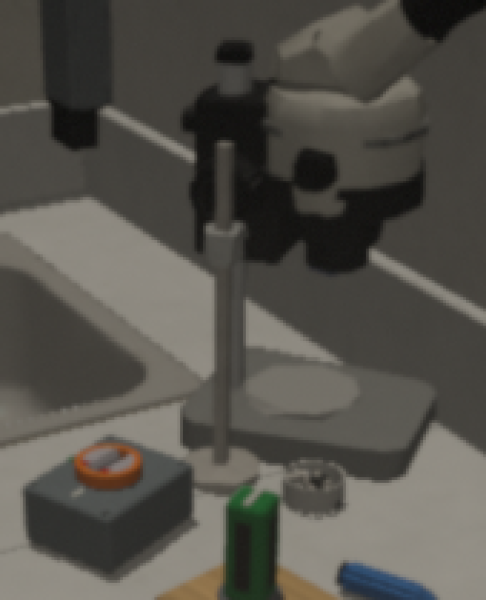

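View pics/z2.png

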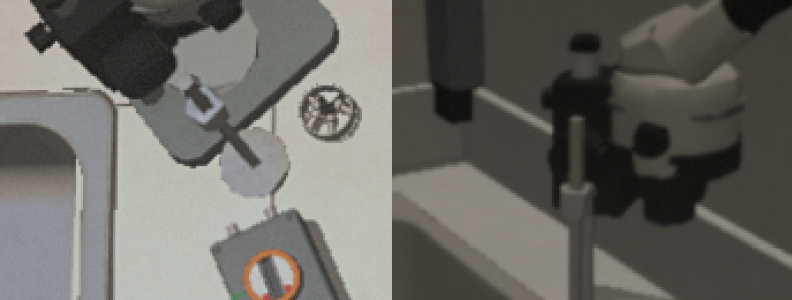

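```bash
cat > m.py <<'E'
import numpy as np, sys, json
def Rp(psi):
    a=np.radians(psi); y=np.array([np.cos(a),np.sin(a),0]); zz=np.array([0,0,-1.]); return np.stack([np.cross(y,zz),y,zz],1)
def plan(p0,psi0,p1,psi1):
    d=Rp(psi0).T@(np.array(p1)-np.array(p0))*1000
    print('dp',d.round(1),'turn z',round(psi0-psi1,2))
def after(p0,psi0,dp,tz):
    return np.array(p0)+Rp(psi0)@np.array(dp)/1000, psi0-tz
E
python3 - <<'E'
from m import *
plan([.26,.568,.234],65.43,[.5326,-.0073,.25],35.7)
E
```

```text
dp [-487.1 -409.9  -16. ] turn z 29.73
```

Call:
jog_arm --rows '[{"dp": [-25,-21,-2],"turn": [0,0,2],"grip": 1},{"dp": [-60,-50,-4],"turn": [0,0,4],"grip": 1},{"dp": [-95,-80,-6],"turn": [0,0,6],"grip": 1},{"dp": [-130,-110,-8],"turn": [0,0,9],"grip": 1},{"dp": [-165,-140,-10],"turn": [0,0,12],"grip": 1},{"dp": [-200,-170,-12],"turn": [0,0,15],"grip": 1},{"dp": [-235,-200,-14],"turn": [0,0,18],"grip": 1},{"dp": [-270,-230,-16],"turn": [0,0,21],"grip": 1},{"dp": [-300,-255,-16],"turn": [0,0,25],"grip": 1},{"dp": [-325,-275,-16],"turn": [0,0,29.7],"grip": 1}]'

```text
time_s: 1.15
position: [0.4417, 0.1811, 0.2496]
tcp_rot: [[-0.58, 0.814, 0.0], [0.814, 0.58, -0.0], [-0.0, -0.0, -1.0]]
force: [0.3, -1.0, 0.5]
opening: 0.996
```

```bash
python3 - <<'E'
from m import *
p,s=after([.26,.568,.234],65.43,[-325,-275,-16],29.7); print(p,s)
plan(p,s,[.5326,-.0073,.25],35.7)
E
```

```text
[0.44122625 0.18276365 0.25      ] 35.730000000000004
dp [-207.6  -36.8    0. ] turn z 0.03
```

Call:
jog_arm --rows '[{"dp": [-30,-5,0],"turn": [0,0,0],"grip": 1},{"dp": [-65,-12,0],"turn": [0,0,0],"grip": 1},{"dp": [-100,-18,0],"turn": [0,0,0],"grip": 1},{"dp": [-135,-24,0],"turn": [0,0,0],"grip": 1},{"dp": [-170,-30,0],"turn": [0,0,0],"grip": 1},{"dp": [-195,-34,0],"turn": [0,0,0],"grip": 1},{"dp": [-207.6,-36.8,0],"turn": [0,0,0],"grip": 1},{"dp": [-207.6,-36.8,0],"turn": [0,0,0],"grip": 1}]'

```text
time_s: 1.95
position: [0.5328, -0.008, 0.2493]
tcp_rot: [[-0.582, 0.813, -0.0], [0.813, 0.582, 0.0], [0.0, -0.0, -1.0]]
force: [-0.5, 0.0, -0.8]
opening: 0.996
```

```bash
python3 - <<'E'
from h import *
s=bot.read_state(); print(s['position'],s['time_s'],s['force'])
snap('wrist','w1')
E
```

```text
[ 0.53284369 -0.00800524  0.24926851] 1.95 [-0.46703567  0.02385105 -0.76312428]
```

View pics/w1.png

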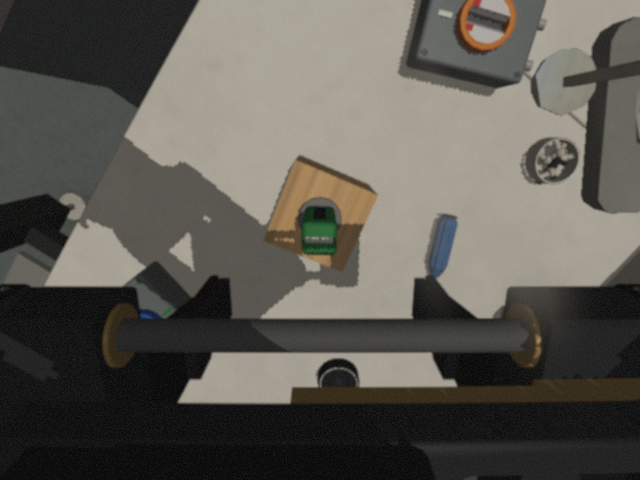

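```bash
python3 - <<'E'
from h import *
z=ld('w1'); im=z['im'][:,:,::-1]
a=cv2.resize(im[195:275,270:370],(500,400),interpolation=3); b=cv2.resize(im[0:90,400:540],(500,321),interpolation=3)
cv2.imwrite('pics/z4.png',a);cv2.imwrite('pics/z5.png',b)
P=cloud(z); hsv=cv2.cvtColor(z['im'],cv2.COLOR_RGB2HSV).astype(int)
u,v=np.meshgrid(np.arange(640),np.arange(480))
w=(hsv[...,1]<70)&(hsv[...,2]>100)&(P[...,2]>.12)&(abs(u-320)<24)&(abs(v-240)<20)
q=np.array([ptz(z,x,y,.142)[:2] for y,x in np.argwhere(w)]); print('bar',len(q),np.argwhere(w).mean(0))
c=q.mean(0); _,_,V=np.linalg.svd(q-c); print(c,np.degrees(np.arctan2(V[0,1],V[0,0])))
m=(P[...,2]>.066)&(P[...,2]<.077)&(abs(u-320)<70)&(abs(v-215)<70); print(cv2.minAreaRect(P[m][:,:2].astype(np.float32)))
m=(P[...,2]>0.136)&(P[...,2]<.15)&(abs(u-320)<25)&(abs(v-240)<20);print(cv2.minAreaRect(P[m][:,:2].astype(np.float32)),m.sum())
m=((hsv[...,0]<16)&(hsv[...,1]>120)&(abs(u-487)<35)&(v<60)&(P[...,2]>.05)).astype(np.uint8)
print(m.sum(),cv2.minEnclosingCircle(np.array([ptz(z,x,y,.0575)[:2] for y,x in np.argwhere(m)],np.float32)))
E
```

```text
bar 71 [237.71830986 317.88732394]
[ 0.528559   -0.00822323] 33.941712740874785
((0.5296912789344788, -0.008853662759065628), (0.08020402491092682, 0.08063186705112457), 12.69815731048584)
((0.5295073986053467, -0.008896095678210258), (0.026025084778666496, 0.02594571001827717), 35.557228088378906) 1157
1040 ((0.546013593673706, 0.20700301229953766), 0.025137946009635925)
```

View pics/z4.png

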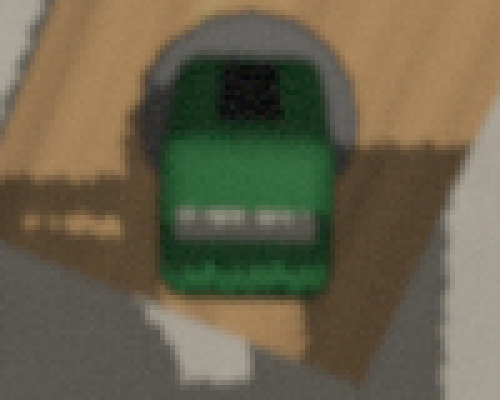

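View pics/z5.png

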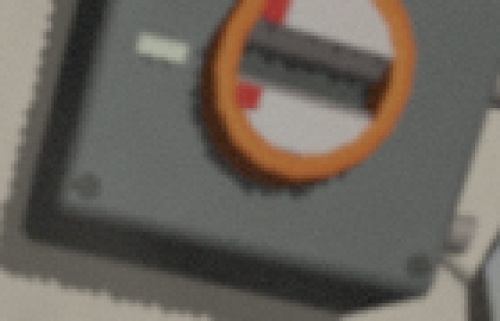

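```bash
python3 - <<'E'
from h import *
z=ld('scene0'); P=cloud(z); hsv=cv2.cvtColor(z['im'],cv2.COLOR_RGB2HSV).astype(int)
u,v=np.meshgrid(np.arange(640),np.arange(480))
m=(P[...,2]>.067)&(P[...,2]<.077)&(abs(u-337)<50)&(abs(v-225)<50); print(cv2.minAreaRect(P[m][:,:2].astype(np.float32)))
m=(P[...,2]>0.136)&(P[...,2]<.15)&(abs(u-338)<25)&(abs(v-185)<20);print(cv2.minAreaRect(P[m][:,:2].astype(np.float32)),m.sum())
m=((hsv[...,0]<16)&(hsv[...,1]>120)&(abs(u-288)<25)&(abs(v-173)<20)&(P[...,2]>.05)).astype(np.uint8)
print(m.sum(),cv2.minEnclosingCircle(np.array([ptz(z,x,y,.0575)[:2] for y,x in np.argwhere(m)],np.float32)))
m=(P[...,2]>.042)&(P[...,2]<.05)&(abs(u-288)<35)&(abs(v-183)<30); print(cv2.minAreaRect(P[m][:,:2].astype(np.float32)))
E
```

```text
((0.5290942788124084, -0.01034744456410408), (0.08225283026695251, 0.08287763595581055), 13.558310508728027)
((0.5294046401977539, -0.011623907834291458), (0.02847735956311226, 0.02526918053627014), 36.9171257019043) 174
159 ((0.5439161658287048, 0.20067858695983887), 0.029666820541024208)
((0.5460634231567383, 0.20605233311653137), (0.10058339685201645, 0.08103574812412262), 24.359539031982422)
```

```bash
python3 - <<'E'
from m import *
plan([.5326,-.0073,.25],35.7,[.530,-.009,.107],35.5)
E
```

```text
dp [ 1.00e-01 -3.10e+00  1.43e+02] turn z 0.2
```

Call:
jog_arm --rows '[{"dp": [0,-3,15],"turn": [0,0,0.2],"grip": 1},{"dp": [0,-3,40],"turn": [0,0,0.2],"grip": 1},{"dp": [0,-3,65],"turn": [0,0,0.2],"grip": 1},{"dp": [0,-3,90],"turn": [0,0,0.2],"grip": 1},{"dp": [0,-3,115],"turn": [0,0,0.2],"grip": 1},{"dp": [0,-3,133],"turn": [0,0,0.2],"grip": 1},{"dp": [0,-3,143],"turn": [0,0,0.2],"grip": 1},{"dp": [0,-3,143],"turn": [0,0,0.2],"grip": 1}]'

```text
time_s: 2.8
position: [0.5286, -0.0072, 0.1055]
tcp_rot: [[-0.582, 0.813, -0.003], [0.813, 0.582, 0.001], [0.003, -0.002, -1.0]]
force: [0.4, 0.1, 0.4]
opening: 0.998
```

Call:
jog_arm --rows '[{"dp": [0,0,0],"turn": [0,0,0],"grip": 0.6},{"dp": [0,0,0],"turn": [0,0,0],"grip": 0.4},{"dp": [0,0,0],"turn": [0,0,0],"grip": 0},{"dp": [0,0,0],"turn": [0,0,0],"grip": 0},{"dp": [0,0,0],"turn": [0,0,0],"grip": 0},{"dp": [0,0,0],"turn": [0,0,0],"grip": 0},{"dp": [0,0,0],"turn": [0,0,0],"grip": 0}]'

```text
time_s: 3.5
position: [0.53, -0.0086, 0.1066]
tcp_rot: [[-0.581, 0.814, 0.0], [0.814, 0.581, -0.0], [-0.0, 0.0, -1.0]]
force: [0.2, 0.4, -0.2]
opening: 0.446
```

Call:
jog_arm --rows '[{"dp": [0,0,0],"turn": [0,0,0],"grip": 0},{"dp": [0,0,0],"turn": [0,0,0],"grip": 0},{"dp": [0,0,0],"turn": [0,0,0],"grip": 0},{"dp": [0,0,0],"turn": [0,0,0],"grip": 0},{"dp": [0,0,0],"turn": [0,0,0],"grip": 0}]'

```text
time_s: 4.0
position: [0.53, -0.0086, 0.1065]
tcp_rot: [[-0.581, 0.814, 0.0], [0.814, 0.581, -0.0], [-0.0, 0.0, -1.0]]
force: [-0.9, 1.1, 0.4]
opening: 0.295
```

```bash
python3 - <<'E'
from h import *
s=bot.read_state(); print(s['position'],s['time_s'],s['force'],s['moment'])
snap('wrist','w2'); im=cv2.imread('pics/w2.png')
E
```

```text
[ 0.53001643 -0.00858053  0.10651553] 4.0 [-0.88247701  1.14042463  0.35353286] [-0.08763271 -0.04526087 -0.00432425]
```

View pics/w2.png

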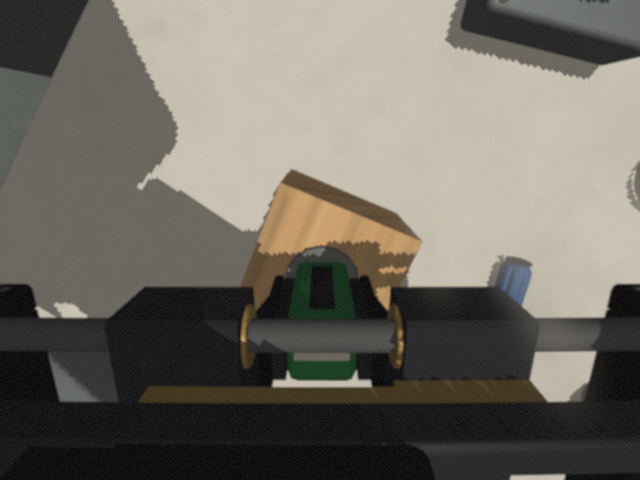

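Call:
jog_arm --rows '[{"dp": [0,0,-5],"turn": [0,0,0],"grip": 0},{"dp": [0,0,-18],"turn": [0,0,0],"grip": 0},{"dp": [0,0,-36],"turn": [0,0,0],"grip": 0},{"dp": [0,0,-56],"turn": [0,0,0],"grip": 0},{"dp": [0,0,-76],"turn": [0,0,0],"grip": 0},{"dp": [0,0,-94],"turn": [0,0,0],"grip": 0},{"dp": [0,0,-106],"turn": [0,0,0],"grip": 0},{"dp": [0,0,-110],"turn": [0,0,0],"grip": 0}]'

```text
time_s: 4.85
position: [0.5305, -0.0087, 0.2179]
tcp_rot: [[-0.581, 0.814, 0.002], [0.814, 0.581, -0.001], [-0.002, 0.001, -1.0]]
force: [0.1, 0.1, -1.3]
opening: 0.298
```

```bash
python3 - <<'E'
from m import *
plan([.530,-.009,.217],35.5,[.569,.152,.217],22)
E
```

```text
dp [108.4 125.2   0. ] turn z 13.5
```

Call:
jog_arm --rows '[{"dp": [8,9,0],"turn": [0,0,1],"grip": 0},{"dp": [24,28,0],"turn": [0,0,3],"grip": 0},{"dp": [44,51,0],"turn": [0,0,6],"grip": 0},{"dp": [64,74,0],"turn": [0,0,9],"grip": 0},{"dp": [84,97,0],"turn": [0,0,11.5],"grip": 0},{"dp": [100,115,0],"turn": [0,0,13],"grip": 0},{"dp": [108,125,0],"turn": [0,0,13.5],"grip": 0},{"dp": [108,125,0],"turn": [0,0,13.5],"grip": 0},{"dp": [108,125,0],"turn": [0,0,13.5],"grip": 0}]'

```text
time_s: 5.75
position: [0.5684, 0.1513, 0.216]
tcp_rot: [[-0.376, 0.927, -0.002], [0.927, 0.376, -0.001], [-0.0, -0.002, -1.0]]
force: [-0.1, -0.0, -1.6]
opening: 0.295
```

```bash
python3 - <<'E'
from h import *
s=bot.read_state(); print(s['position'],s['time_s'],s['force'],s['moment'],s['opening'])
im,d=snap('wrist','w3')
z=ld('w3'); P=cloud(z); hsv=cv2.cvtColor(z['im'],cv2.COLOR_RGB2HSV).astype(int)
m=((hsv[...,0]<16)&(hsv[...,1]>120)&(P[...,2]>.05)&(P[...,2]<.065)).astype(np.uint8)
n,l,st,c=cv2.connectedComponentsWithStats(m); print([ (tuple(x),y.round(0)) for x,y in zip(st,c) if x[4]>50])
E
```

```text
[0.56841404 0.15126111 0.215975  ] 5.75 [-0.07767644 -0.03171119 -1.55327055] [-0.08197635  0.02829916 -0.03787766] 0.2947830445645049
[((np.int32(0), np.int32(0), np.int32(640), np.int32(480), np.int32(306157)), array([319., 240.])), ((np.int32(297), np.int32(121), np.int32(58), np.int32(59), np.int32(1043)), array([324., 149.]))]
```

View pics/w3.png

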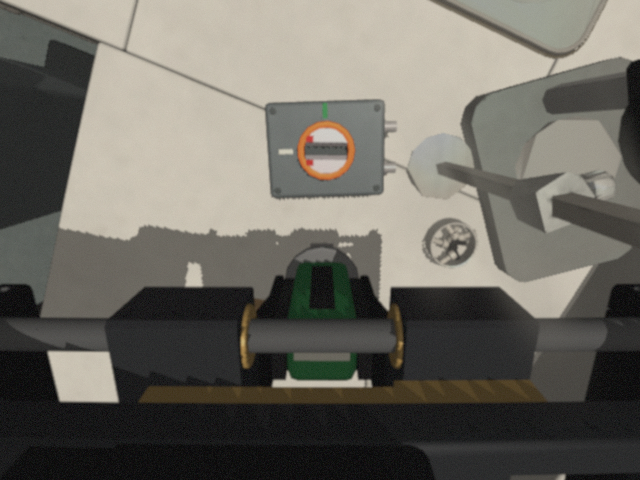

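```bash
python3 - <<'E'
from h import *
z=ld('w3'); P=cloud(z); hsv=cv2.cvtColor(z['im'],cv2.COLOR_RGB2HSV).astype(int)
m=((hsv[...,0]<16)&(hsv[...,1]>120)&(P[...,2]>.05)&(P[...,2]<.065))
print('collar',cv2.minEnclosingCircle(np.array([ptz(z,x,y,.0575)[:2] for y,x in np.argwhere(m)],np.float32)))
c=np.array([ptz(z,x,y,.0575)[:2] for y,x in np.argwhere(m)]).mean(0); print('mean',c)
u,v=np.meshgrid(np.arange(640),np.arange(480))
k=(abs(u-326)<50)&(abs(v-150)<45)&(P[...,2]>.04)&(P[...,2]<.05)
print('box',cv2.minAreaRect(P[k][:,:2].astype(np.float32)))
g=(hypot:=np.hypot(u-327,v-151))<20
dk=g&(hsv[...,2]<105)&(hsv[...,1]<90)
q=np.array([ptz(z,x,y,.0525)[:2] for y,x in np.argwhere(dk)]); cc=q.mean(0); _,S,V=np.linalg.svd(q-cc); print('slot',len(q),cc,np.degrees(np.arctan2(V[0,1],V[0,0])),S)
rod=(P[...,2]>.07)&(P[...,2]<.25)&(u>435)&(u<540)&(v>140)&(v<215)
q=P[rod]; 
for h in np.arange(.07,.26,.02):
    w=q[(q[:,2]>h)&(q[:,2]<h+.02)]
    if len(w): print(h.round(2),len(w),(np.median(w,0)[:2]).round(4), np.hypot(*(w[:,:2]-c).T).min().round(4),np.quantile(np.hypot(*(w[:,:2]-c).T),.05).round(4))
cv2.imwrite('pics/z6.png',cv2.resize(z['im'][110:190,280:380,::-1],(750,600),interpolation=3))
E
```

```text
collar ((0.5471989512443542, 0.20861533284187317), 0.02364630065858364)
mean [0.54596455 0.20916492]
box ((0.548490047454834, 0.20797255635261536), (0.08629146218299866, 0.07362759113311768), 21.76680564880371)
slot 415 [0.54806362 0.21027385] 21.67192540864141 [0.18968776 0.05068043]
0.07 169 [0.652 0.233] 0.1058 0.106
0.09 214 [0.6521 0.233 ] 0.1059 0.1062
0.11 266 [0.652  0.2332] 0.1054 0.1063
0.13 334 [0.6524 0.233 ] 0.1056 0.1065
0.15 110 [0.6512 0.2331] 0.106 0.1066
0.17 646 [0.6426 0.2304] 0.0971 0.0978
0.19 360 [0.6432 0.2308] 0.0971 0.0977
```

View pics/z6.png

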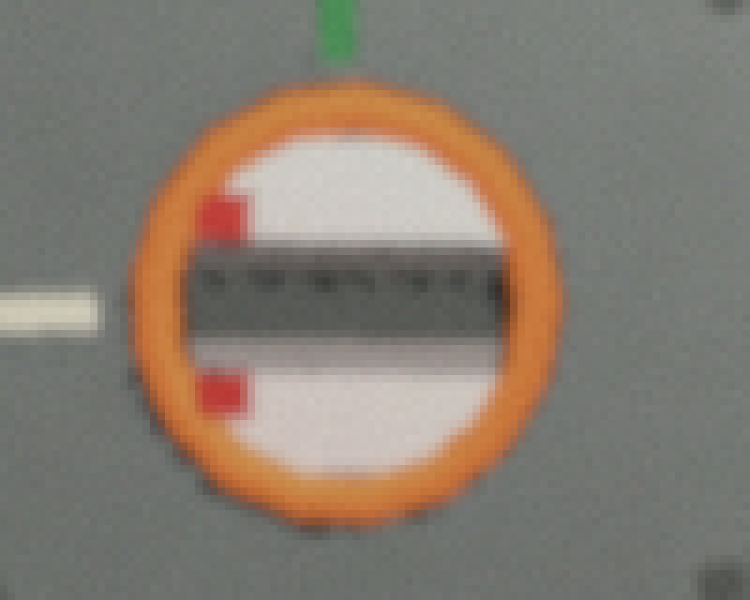

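```bash
python3 - <<'E'
from m import *
p,s=after([.530,-.009,.217],35.5,[108,125,0],13.5); print(p,s)
plan(p,s,[.5414,.2068,.167],21.7)
plan(p,s,[.5414,.2068,.217],21.7)
E
```

```text
[0.56904852 0.15151235 0.217     ] 22.0
dp [61.6 -4.9 50. ] turn z 0.3
dp [61.6 -4.9  0. ] turn z 0.3
```

Call:
jog_arm --rows '[{"dp": [8,0,0],"turn": [0,0,0],"grip": 0},{"dp": [25,-2,0],"turn": [0,0,0],"grip": 0},{"dp": [43,-4,0],"turn": [0,0,0.3],"grip": 0},{"dp": [56,-5,0],"turn": [0,0,0.3],"grip": 0},{"dp": [61.6,-5,5],"turn": [0,0,0.3],"grip": 0},{"dp": [61.6,-5,20],"turn": [0,0,0.3],"grip": 0},{"dp": [61.6,-5,38],"turn": [0,0,0.3],"grip": 0},{"dp": [61.6,-5,50],"turn": [0,0,0.3],"grip": 0},{"dp": [61.6,-5,50],"turn": [0,0,0.3],"grip": 0},{"dp": [61.6,-5,50],"turn": [0,0,0.3],"grip": 0}]'

```text
time_s: 6.8
position: [0.5414, 0.2072, 0.1664]
tcp_rot: [[-0.37, 0.929, -0.0], [0.929, 0.37, -0.0], [-0.0, -0.0, -1.0]]
force: [0.1, 0.4, -0.5]
opening: 0.298
```

```bash
python3 - <<'E'
from h import *
s=bot.read_state(); print(s['position'],s['time_s'],s['force'],s['moment'],s['opening'])
snap('wrist','w4'); snap('scene','s4')
a=cv2.imread('pics/s4.png')[80:240,220:400]
cv2.imwrite('pics/z7.png',cv2.resize(a,(675,600),interpolation=3))
E
```

```text
[0.54138184 0.2071534  0.16644342] 6.8 [ 0.11471985  0.41359292 -0.47345201] [-0.07483654  0.01851341  0.02993777] 0.29816577121514304
```

View pics/z7.png

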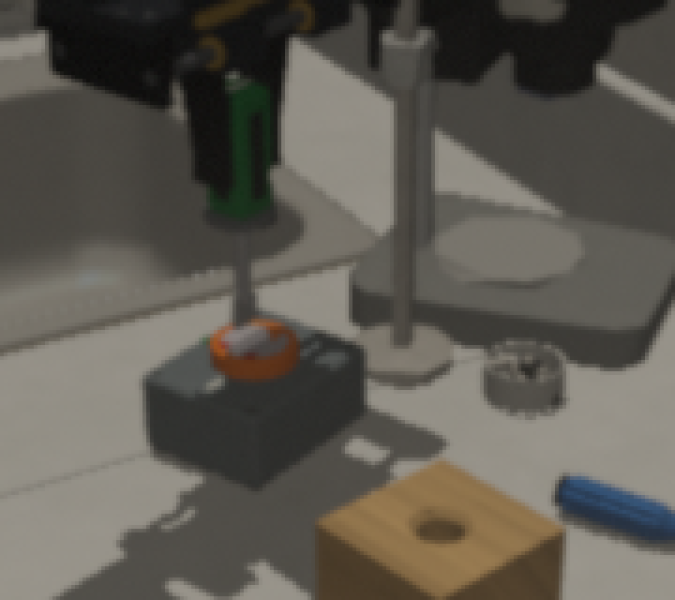

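View pics/w4.png

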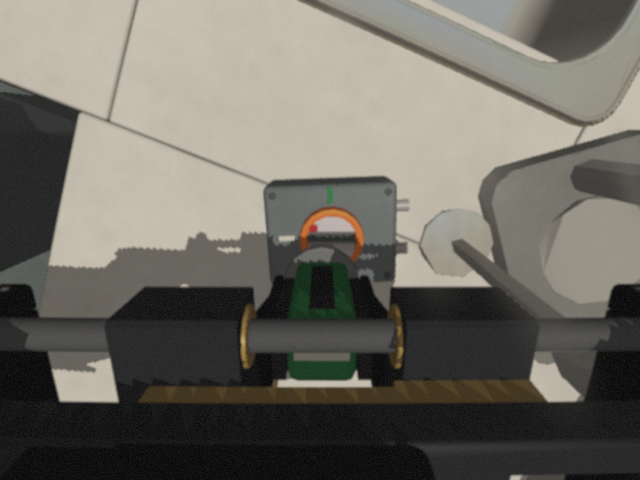

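```bash
python3 - <<'E'
from h import *
z=ld('s4'); P=cloud(z); hsv=cv2.cvtColor(z['im'],cv2.COLOR_RGB2HSV).astype(int)
u,v=np.meshgrid(np.arange(640),np.arange(480))
# shaft axis by pixel midline at rows
for r in range(142,162,3):
    k=(abs(u[r]-285)<8)&(P[r,:,2]>.06)&(abs(P[r,:,0]-.54)<.04)&(abs(P[r,:,1]-.207)<.03); print(r,u[r][k],P[r][k].mean(0).round(4), np.ptp(P[r][k],0).round(3))
# box and collar in this view
m=(P[...,2]>.042)&(P[...,2]<.05)&(abs(u-288)<40)&(abs(v-183)<30); print(cv2.minAreaRect(P[m][:,:2].astype(np.float32)))
m=(P[...,2]>.053)&(P[...,2]<.0605)&(abs(u-288)<25)&(abs(v-173)<20); print(cv2.minEnclosingCircle(P[m][:,:2].astype(np.float32)))
E
```

```text
142 [282 283 284 285 286] [0.5398 0.2031 0.1244] [0.006 0.006 0.001]
145 [282 283 284 285 286] [0.5396 0.2032 0.118 ] [0.007 0.004 0.003]
148 [282 283 284 285 286] [0.5385 0.2016 0.1126] [0.007 0.004 0.001]
151 [282 283 284 285 286] [0.5387 0.2025 0.1057] [0.006 0.005 0.001]
154 [282 283 284 285 286] [0.5387 0.2032 0.0989] [0.006 0.006 0.002]
157 [282 283 284 285 286 287] [0.5396 0.2031 0.0921] [0.011 0.007 0.005]
160 [282 283 284 285 286 287 288] [0.5403 0.2029 0.0855] [0.014 0.006 0.006]
((0.572782576084137, 0.2183510810136795), (0.16015933454036713, 0.08094622194766998), 24.759252548217773)
((0.5473179817199707, 0.2061271220445633), 0.025309044867753983)
```

Call:
jog_arm --rows '[{"dp": [-1,0,4],"turn": [0,0,0],"grip": 0},{"dp": [-1,0,8],"turn": [0,0,0],"grip": 0},{"dp": [-1,0,12],"turn": [0,0,0],"grip": 0},{"dp": [-1,0,14],"turn": [0,0,0],"grip": 0},{"dp": [-1,0,16],"turn": [0,0,0],"grip": 0},{"dp": [-1,0,16],"turn": [0,0,0],"grip": 0}]'

```text
time_s: 7.5
position: [0.5414, 0.2062, 0.1502]
tcp_rot: [[-0.37, 0.929, -0.001], [0.929, 0.37, -0.0], [0.0, -0.001, -1.0]]
force: [0.1, 1.0, -1.2]
opening: 0.297
```

Call:
jog_arm --rows '[{"dp": [0,0,2],"turn": [0,0,0],"grip": 0},{"dp": [0,0,4],"turn": [0,0,0],"grip": 0},{"dp": [0,0,5],"turn": [0,0,0],"grip": 0},{"dp": [0,0,5.5],"turn": [0,0,0],"grip": 0},{"dp": [0,0,5.5],"turn": [0,0,0],"grip": 0}]'

```text
time_s: 8.0
position: [0.5416, 0.2063, 0.145]
tcp_rot: [[-0.37, 0.929, -0.0], [0.929, 0.37, -0.0], [0.0, -0.0, -1.0]]
force: [1.4, 0.9, -1.2]
opening: 0.295
```

```bash
python3 - <<'E'
from h import *
s=bot.read_state(); print(s['position'],s['time_s'],s['force'],s['moment'],s['opening'])
snap('scene','s5')
a=cv2.imread('pics/s5.png')[80:240,220:400]
cv2.imwrite('pics/z8.png',cv2.resize(a,(675,600),interpolation=3))
E
```

```text
[0.54155151 0.20625174 0.14498557] 8.0 [ 1.40211013  0.85553279 -1.21889759] [-0.01865469  0.02824418  0.00233915] 0.2948894223051791
```

View pics/z8.png

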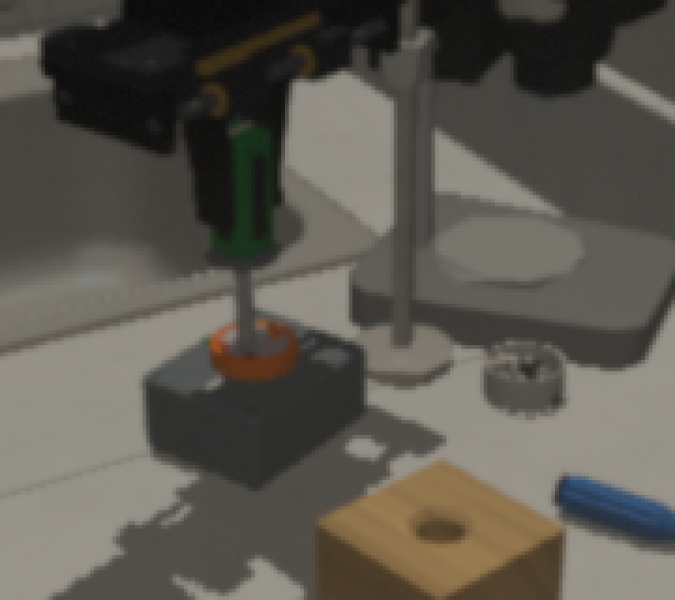

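Call:
jog_arm --rows '[{"dp": [0,0,0],"turn": [0,0,4],"grip": 0},{"dp": [0,0,0],"turn": [0,0,8],"grip": 0},{"dp": [0.1,0,0],"turn": [0,0,12],"grip": 0},{"dp": [0.3,0,0],"turn": [0,0,16],"grip": 0},{"dp": [0.7,0,0],"turn": [0,0,20],"grip": 0},{"dp": [1.2,0.1,0],"turn": [0,0,24],"grip": 0}]'

```text
time_s: 8.65
position: [0.5415, 0.2077, 0.1452]
tcp_rot: [[0.042, 0.999, 0.001], [0.999, -0.042, 0.001], [0.001, 0.001, -1.0]]
force: [0.8, 1.2, -2.1]
opening: 0.3
```

```bash
python3 - <<'E'
from h import *
s=bot.read_state(); print(s['position'],s['time_s'],s['force'],s['moment'],s['opening'],s['tcp_rot'].T@s['force'])
E
```

```text
[0.54152842 0.20768863 0.1452094 ] 8.65 [ 0.77151954  1.15091445 -2.13830299] [ 0.06183824 -0.02155     0.08246172] 0.30043962569670557 [1.18134484 0.7203223  2.13956685]
```

Call:
jog_arm --rows '[{"dp": [0.4,-0.1,0],"turn": [0,0,4],"grip": 0},{"dp": [0.8,-0.1,0],"turn": [0,0,8],"grip": 0},{"dp": [1.2,-0.1,0],"turn": [0,0,12],"grip": 0},{"dp": [1.6,-0.1,0],"turn": [0,0,16],"grip": 0},{"dp": [2.1,-0.1,0],"turn": [0,0,20],"grip": 0}]'

```text
time_s: 9.15
position: [0.5415, 0.21, 0.1452]
tcp_rot: [[0.382, 0.924, 0.001], [0.924, -0.382, 0.001], [0.001, 0.001, -1.0]]
force: [0.5, 0.7, -2.5]
opening: 0.293
```

```bash
python3 - <<'E'
from h import *
s=bot.read_state(); print(s['position'],s['time_s'],s['force'],s['moment'],s['opening'],s['tcp_rot'].T@s['force'])
snap('wrist','w6')
E
```

```text
[0.54153615 0.20997059 0.145183  ] 9.15 [ 0.45114513  0.69893954 -2.49493177] [0.15952049 0.04663916 0.05363583] 0.29323963704263817 [0.81524153 0.14899599 2.49597964]
```

View pics/w6.png

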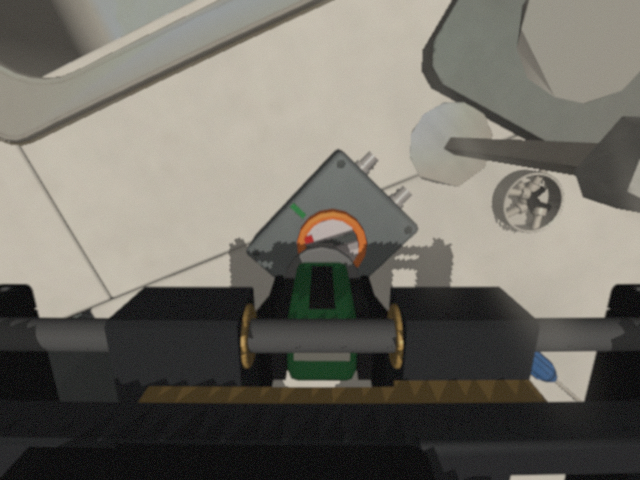

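Call:
jog_arm --rows '[{"dp": [0.4,-0.1,0],"turn": [0,0,4],"grip": 0},{"dp": [0.8,-0.1,0],"turn": [0,0,8],"grip": 0},{"dp": [1.2,-0.1,0],"turn": [0,0,12],"grip": 0},{"dp": [1.6,-0.1,0],"turn": [0,0,16],"grip": 0},{"dp": [2.1,-0.1,0],"turn": [0,0,20],"grip": 0}]'

```text
time_s: 9.7
position: [0.5424, 0.2121, 0.1452]
tcp_rot: [[0.674, 0.739, 0.001], [0.739, -0.674, 0.001], [0.002, 0.0, -1.0]]
force: [0.2, 1.8, -2.9]
opening: 0.297
```

Call:
jog_arm --rows '[{"dp": [0.4,-0.1,0],"turn": [0,0,4],"grip": 0},{"dp": [0.8,-0.1,0],"turn": [0,0,8],"grip": 0},{"dp": [1.2,-0.1,0],"turn": [0,0,12],"grip": 0},{"dp": [1.6,-0.1,0],"turn": [0,0,16],"grip": 0},{"dp": [2.1,-0.1,0],"turn": [0,0,20],"grip": 0}]'

```text
time_s: 10.2
position: [0.5439, 0.2138, 0.1452]
tcp_rot: [[0.886, 0.464, 0.002], [0.464, -0.886, 0.001], [0.002, -0.0, -1.0]]
force: [0.2, 1.5, -3.1]
opening: 0.295
```

```bash
python3 - <<'E'
from h import *
s=bot.read_state(); print(s['position'],s['time_s'],s['force'],s['moment'],s['opening'],s['tcp_rot'].T@s['force'],s['joint_positions'])
snap('wrist','w7')
E
```

```text
[0.54390971 0.21382895 0.14524903] 10.2 [ 0.17245734  1.50013307 -3.08334439] [ 0.39127967 -0.01624232  0.07177036] 0.29482837650202254 [ 0.84156215 -1.24755908  3.08585853] [1.04794175e+01 3.36086068e+01 9.27724160e+01 8.10352243e-02
 5.35049485e+01 7.28025938e+01]
```

View pics/w7.png

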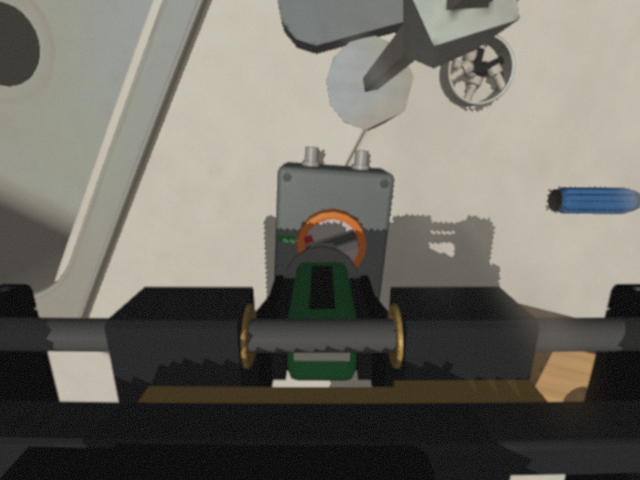

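Call:
jog_arm --rows '[{"dp": [0.4,-0.1,0],"turn": [0,0,4],"grip": 0},{"dp": [0.8,-0.1,0],"turn": [0,0,8],"grip": 0},{"dp": [1.2,-0.1,0],"turn": [0,0,12],"grip": 0},{"dp": [1.5,-0.1,0],"turn": [0,0,15],"grip": 0},{"dp": [1.6,-0.1,0],"turn": [0,0,17],"grip": 0},{"dp": [1.6,-0.1,0],"turn": [0,0,17],"grip": 0}]'

```text
time_s: 10.85
position: [0.5455, 0.2147, 0.1453]
tcp_rot: [[0.982, 0.188, 0.002], [0.188, -0.982, 0.002], [0.003, -0.001, -1.0]]
force: [2.3, 3.1, -2.5]
opening: 0.293
```

```bash
python3 - <<'E'
from h import *
s=bot.read_state(); print(s['position'],s['time_s'],s['force'],s['moment'],s['opening'],s['tcp_rot'].T@s['force'],s['joint_positions'])
snap('wrist','w8')
a=cv2.imread('pics/w8.png')[150:300,230:430]; cv2.imwrite('pics/z9.png',cv2.resize(a,(800,600),interpolation=3))
E
```

```text
[0.54553084 0.21471032 0.14525802] 10.85 [ 2.31269767  3.07329416 -2.54468579] [ 0.74234351 -0.2422939   0.05129535] 0.29280275670035094 [ 2.84170953 -2.58159916  2.55522328] [1.05330053e+01 3.37135610e+01 9.25275960e+01 8.90266257e-02
 5.36114238e+01 8.96652949e+01]
```

View pics/z9.png

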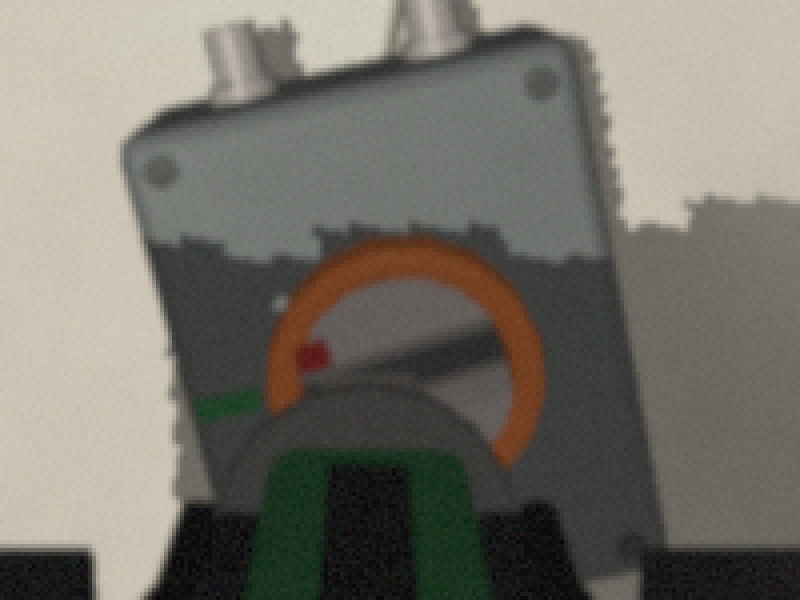

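Call:
jog_arm --rows '[{"dp": [0,0,0],"turn": [0,0,2],"grip": 0},{"dp": [0,0,0],"turn": [0,0,4],"grip": 0},{"dp": [0,0,0],"turn": [0,0,4],"grip": 0}]'

```text
time_s: 11.2
position: [0.5458, 0.2147, 0.1453]
tcp_rot: [[0.993, 0.118, 0.003], [0.118, -0.993, 0.002], [0.003, -0.001, -1.0]]
force: [3.2, 3.2, -3.0]
opening: 0.297
```

```bash
python3 - <<'E'
from h import *
s=bot.read_state(); print(s['position'],s['time_s'],s['force'],s['moment'],s['opening'],s['tcp_rot'].T@s['force'],s['tcp_rot'].T@s['moment'],s['tcp_rot'])
snap('wrist','w9')
a=cv2.imread('pics/w9.png')[150:300,230:430]; cv2.imwrite('pics/z10.png',cv2.resize(a,(800,600),interpolation=3))
E
```

```text
[0.54580461 0.21471778 0.14530581] 11.2 [ 3.16694059  3.17516826 -3.00622955] [ 1.06245738 -0.54808442  0.09841252] 0.296924033084217 [ 3.51098033 -2.77398818  3.02103112] [ 0.99046693  0.66977479 -0.09630288] [[ 0.99297479  0.11829051  0.00290037]
 [ 0.11828572 -0.99297802  0.00177428]
 [ 0.00308989 -0.00141874 -0.99999422]]
```

View pics/z10.png

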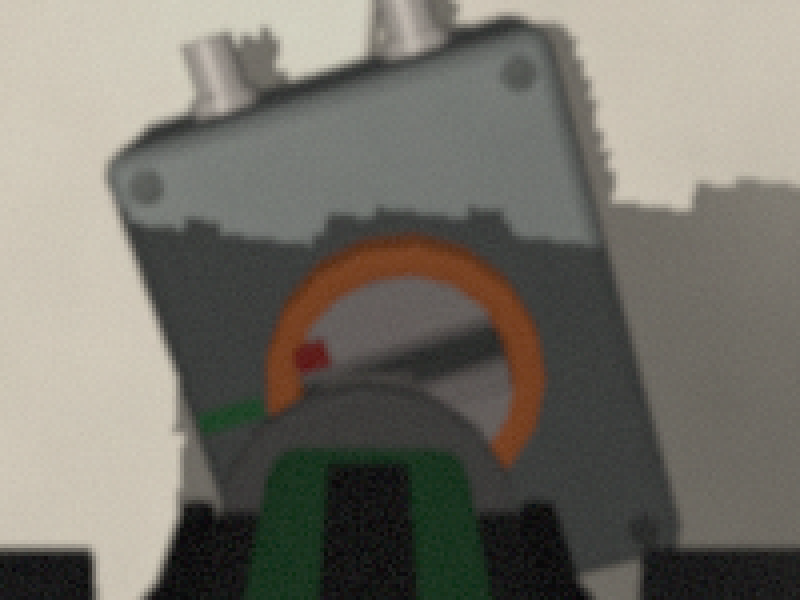

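Call:
jog_arm --rows '[{"dp": [0,0,0],"turn": [0,0,2],"grip": 0},{"dp": [0,0,0],"turn": [0,0,4],"grip": 0},{"dp": [0,0,0],"turn": [0,0,4],"grip": 0}]'

```text
time_s: 11.55
position: [0.5459, 0.2147, 0.1453]
tcp_rot: [[0.999, 0.049, 0.003], [0.049, -0.999, 0.002], [0.003, -0.002, -1.0]]
force: [3.0, 4.4, -3.8]
opening: 0.294
```

```bash
python3 - <<'E'
from h import *
s=bot.read_state(); print(s['position'],s['time_s'],s['force'],s['moment'],s['opening'],s['tcp_rot'].T@s['force'],s['tcp_rot'].T@s['moment'],s['tcp_rot'])
snap('wrist','w10')
a=cv2.imread('pics/w10.png')[150:300,230:430]; cv2.imwrite('pics/z11.png',cv2.resize(a,(800,600),interpolation=3))
E
```

```text
[0.54588536 0.21470894 0.14533413] 11.55 [ 2.99791981  4.42937595 -3.83303171] [ 1.18665178 -0.65542179  0.10489415] 0.29377412180651064 [ 3.19737396 -4.27245719  3.84992674] [ 1.15369182  0.7122299  -0.10220913] [[ 0.99881028  0.04866095  0.00318231]
 [ 0.04865584 -0.99881421  0.00166603]
 [ 0.00325961 -0.00150921 -0.99999355]]
```

View pics/z11.png

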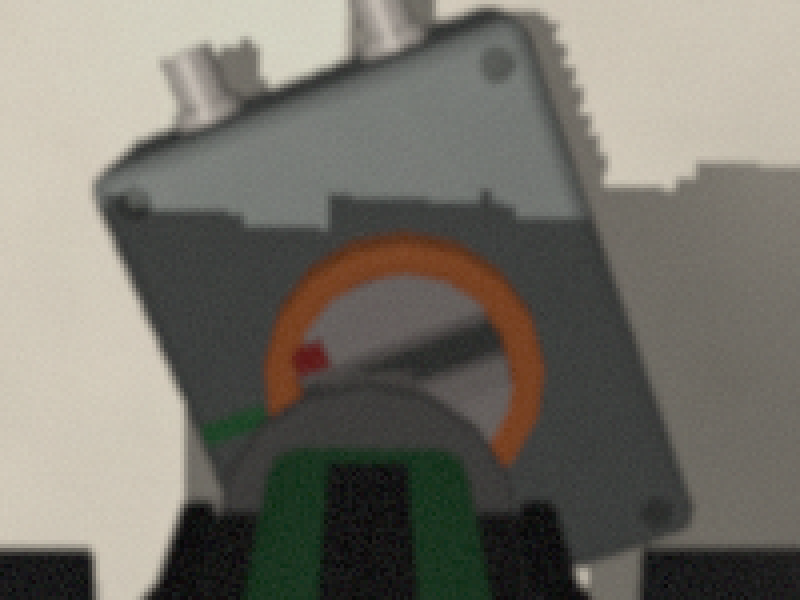

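Call:
jog_arm --rows '[{"dp": [0,0,0],"turn": [0,0,2],"grip": 0},{"dp": [0,0,0],"turn": [0,0,4],"grip": 0},{"dp": [0,0,0],"turn": [0,0,4],"grip": 0}]'

```text
time_s: 11.9
position: [0.546, 0.2146, 0.1453]
tcp_rot: [[1.0, -0.021, 0.003], [-0.021, -1.0, 0.001], [0.003, -0.001, -1.0]]
force: [3.5, 5.0, -4.6]
opening: 0.3
```

```bash
python3 - <<'E'
from h import *
s=bot.read_state(); print(s['position'],s['time_s'],s['force'],s['opening'],s['tcp_rot'].T@s['force'],s['tcp_rot'].T@s['moment'])
snap('wrist','w11')
a=cv2.imread('pics/w11.png')[150:300,230:430]; cv2.imwrite('pics/z12.png',cv2.resize(a,(800,600),interpolation=3))
# slot angle: dark pixels in rotor, world frame
for n in ('w7','w8','w9','w10','w11'):
    z=ld(n); im=z['im'].astype(int); P=cloud(z)
    u,v=np.meshgrid(np.arange(640),np.arange(480))
    g=(u>338)&(u<358)&(v>225)&(v<250)&(np.hypot(u-331,v-242)<25)
    val=im.max(2); k=g&(val<85)
    q=np.array([ptz(z,x,y,.0525)[:2] for y,x in np.argwhere(k)]); cc=q.mean(0); _,S,V=np.linalg.svd(q-cc)
    kk=(P[...,2]>.043)&(P[...,2]<.049)&(abs(P[...,0]-.55)<.08)&(abs(P[...,1]-.21)<.08)
    print(n,len(q),cc.round(4),(np.degrees(np.arctan2(V[0,1],V[0,0]))%180-180).round(1),S.round(3))
E
```

```text
[0.5459843  0.21461222 0.14530783] 11.9 [ 3.54156699  4.95929143 -4.56174544] 0.30029866554239504 [ 3.42354532 -5.02448095  4.5804714 ] [ 1.13700693  0.63370087 -0.23308199]
w7 232 [0.5554 0.2013] -23.2 [0.054 0.042]
w8 217 [0.5535 0.1992] -45.2 [0.051 0.038]
w9 210 [0.5529 0.1986] -52.5 [0.049 0.037]
w10 203 [0.5527 0.1983] -50.9 [0.048 0.035]
w11 189 [0.5527 0.198 ] -48.4 [0.045 0.033]
```

View pics/z12.png

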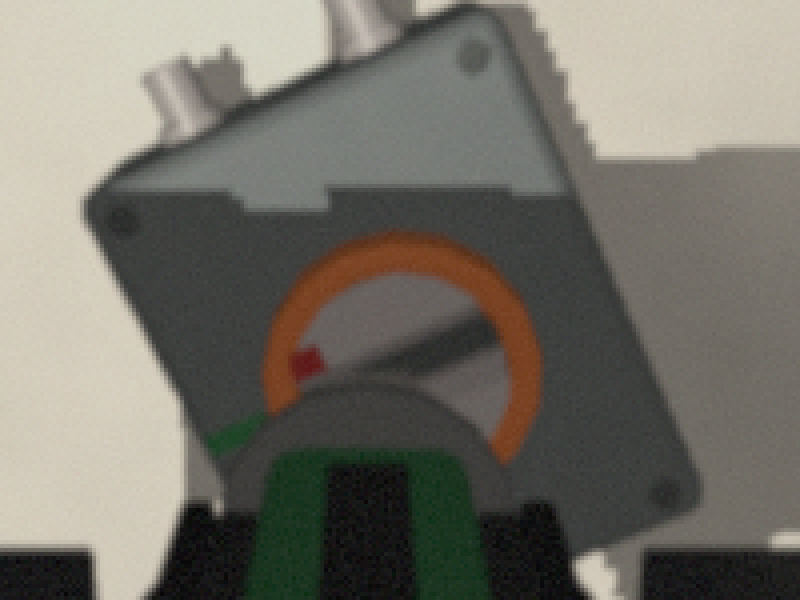

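Call:
jog_arm --rows '[{"dp": [0,0,0],"turn": [0,0,-4],"grip": 0},{"dp": [0,0,0],"turn": [0,0,-8],"grip": 0},{"dp": [0,0,0],"turn": [0,0,-12],"grip": 0},{"dp": [0,0,0],"turn": [0,0,-14],"grip": 0},{"dp": [0,0,-3],"turn": [0,0,-14],"grip": 0},{"dp": [0,0,-10],"turn": [0,0,-14],"grip": 0},{"dp": [0,0,-20],"turn": [0,0,-14],"grip": 0},{"dp": [0,0,-35],"turn": [0,0,-14],"grip": 0},{"dp": [0,0,-55],"turn": [0,0,-14],"grip": 0},{"dp": [0,0,-72],"turn": [0,0,-14],"grip": 0}]'

```text
time_s: 12.95
position: [0.5435, 0.2133, 0.2184]
tcp_rot: [[0.975, 0.22, -0.002], [0.22, -0.975, -0.001], [-0.002, 0.001, -1.0]]
force: [-0.1, 1.1, -1.2]
opening: 0.297
```

```bash
python3 - <<'E'
from h import *
s=bot.read_state(); print(s['position'],s['time_s'],s['force'],s['opening'],s['joint_positions'])
snap('wrist','w12'); snap('top','t12')
a=cv2.imread('pics/t12.png')[170:270,150:350]; cv2.imwrite('pics/z13.png',cv2.resize(a,(800,400),interpolation=3))
E
```

```text
[0.54351653 0.21326913 0.21843512] 12.95 [-0.08096256  1.08364242 -1.19592843] 0.29704132467982963 [ 1.04919367e+01  2.81173013e+01  8.89634813e+01 -5.88125868e-02
  6.30475055e+01  8.77839786e+01]
```

View pics/w12.png

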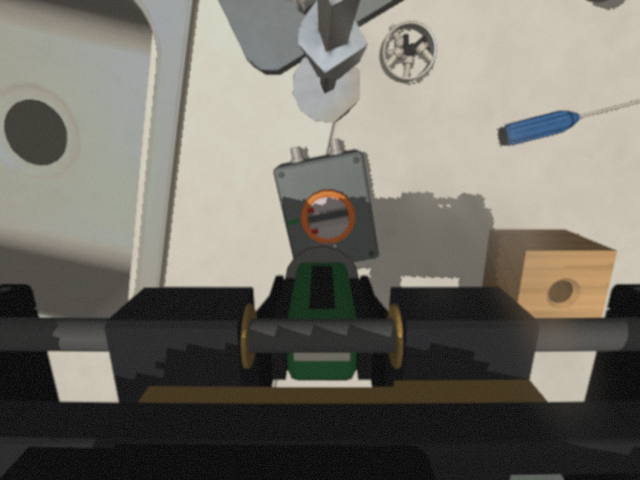

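View pics/z13.png

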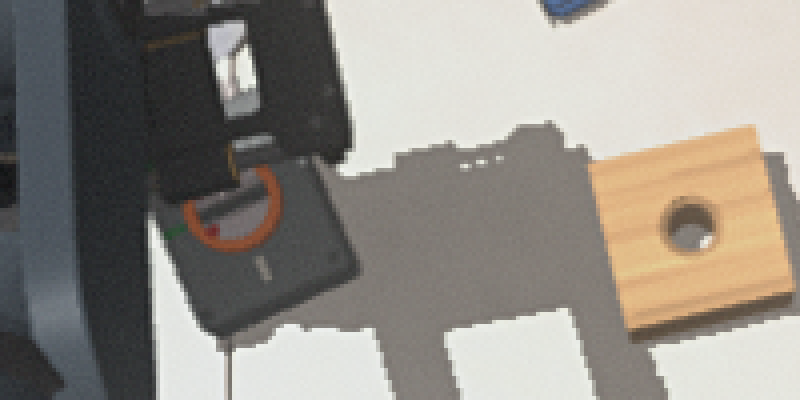

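```bash
python3 - <<'E'
from m import *
p,s=after([.530,-.009,.217],35.5,[108,125,0],13.5)
for dp,t in ([61.6,-5,50],.3),([-1,0,16],0),([0,0,5.5],0),([1.2,.1,0],24),([2.1,-.1,0],20),([2.1,-.1,0],20),([2.1,-.1,0],20),([1.6,-.1,0],17),([0,0,0],4),([0,0,0],4),([0,0,0],4),([0,0,-72],-14): p,s=after(p,s,dp,t)
print(p,s); plan(p,s,[.530,-.0088,.2175],35.5)
for f in np.array([.05,.15,.27,.39,.51,.63,.75,.86,.95,1]):
    print(f,(Rp(s).T@((np.array([.530,-.0088,.2175])-p)*1000*f)).round(1))
E
```

```text
[0.544754   0.21351266 0.2175    ] -77.3
dp [-63.3 213.6  -0. ] turn z -112.8
0.05 [-3.2 10.7 -0. ]
0.15 [-9.5 32.  -0. ]
0.27 [-17.1  57.7  -0. ]
0.39 [-24.7  83.3  -0. ]
0.51 [-32.3 109.   -0. ]
0.63 [-39.9 134.6  -0. ]
0.75 [-47.5 160.2  -0. ]
0.86 [-54.4 183.7  -0. ]
0.95 [-60.1 202.9  -0. ]
1.0 [-63.3 213.6  -0. ]
```

Call:
jog_arm --rows '[{"dp": [-3,11,0],"turn": [0,0,-4],"grip": 0},{"dp": [-9,32,0],"turn": [0,0,-11],"grip": 0},{"dp": [-17,58,0],"turn": [0,0,-19],"grip": 0},{"dp": [-25,83,0],"turn": [0,0,-27],"grip": 0},{"dp": [-32,109,0],"turn": [0,0,-35],"grip": 0},{"dp": [-40,135,0],"turn": [0,0,-43],"grip": 0},{"dp": [-47.5,160,0],"turn": [0,0,-51],"grip": 0},{"dp": [-54,184,0],"turn": [0,0,-59],"grip": 0},{"dp": [-60,203,0],"turn": [0,0,-67],"grip": 0},{"dp": [-63.3,213.6,0],"turn": [0,0,-75],"grip": 0}]'

```text
time_s: 14.05
position: [0.5285, -0.01, 0.2164]
tcp_rot: [[0.035, 0.999, -0.003], [0.999, -0.035, -0.0], [-0.0, -0.003, -1.0]]
force: [0.7, 0.3, -1.0]
opening: 0.295
```

Call:
jog_arm --rows '[{"dp": [0,0,0],"turn": [0,0,-8],"grip": 0},{"dp": [0,0,0],"turn": [0,0,-16],"grip": 0},{"dp": [0,0,0],"turn": [0,0,-24],"grip": 0},{"dp": [0,0,0],"turn": [0,0,-31],"grip": 0},{"dp": [0,0,0],"turn": [0,0,-36],"grip": 0},{"dp": [0,0,0],"turn": [0,0,-37.8],"grip": 0},{"dp": [0,0,0],"turn": [0,0,-37.8],"grip": 0},{"dp": [0,0,0],"turn": [0,0,-37.8],"grip": 0}]'

```text
time_s: 14.85
position: [0.5291, -0.0083, 0.2166]
tcp_rot: [[-0.581, 0.814, -0.002], [0.814, 0.581, 0.0], [0.001, -0.001, -1.0]]
force: [0.2, -0.6, -2.0]
opening: 0.296
```

```bash
python3 - <<'E'
from h import *
s=bot.read_state(); print(s['position'],s['time_s'],s['force'],s['opening'],s['joint_positions'],s['tcp_rot'])
snap('wrist','w13'); snap('scene','s13')
a=cv2.imread('pics/s13.png')[100:280,250:430]; cv2.imwrite('pics/z14.png',cv2.resize(a,(600,600),interpolation=3))
E
```

```text
[ 0.52914744 -0.00833731  0.21663595] 14.85 [ 0.21870893 -0.55852019 -1.96662677] 0.29623002770037615 [-1.30008340e+01  2.41880287e+01  9.67987958e+01 -1.90050911e-02
  5.91141318e+01 -4.84811443e+01] [[-5.80560995e-01  8.14214812e-01 -1.78086906e-03]
 [ 8.14215974e-01  5.80562084e-01  1.19021181e-04]
 [ 1.13081386e-03 -1.38091298e-03 -9.99998407e-01]]
```

View pics/w13.png

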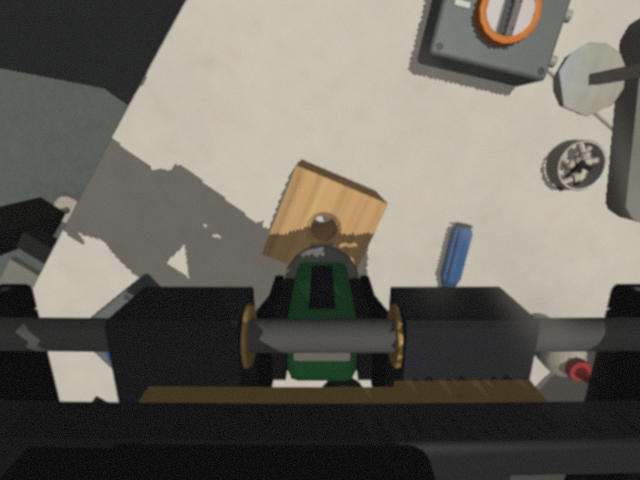

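View pics/z14.png

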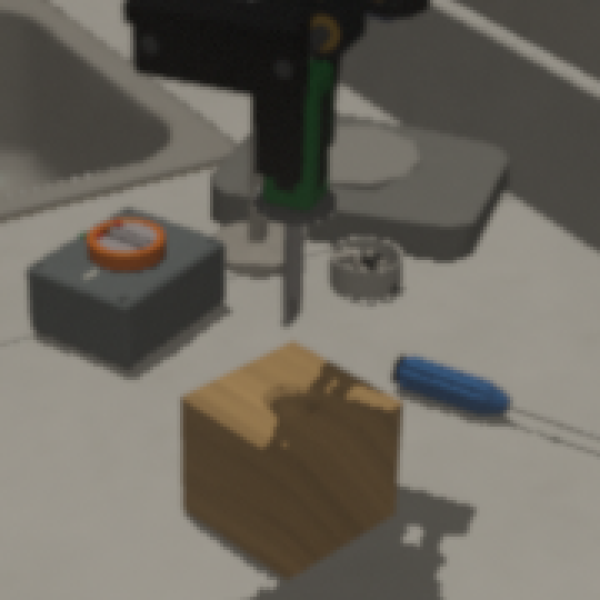

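Call:
jog_arm --rows '[{"dp": [0,0,6],"turn": [0,0,0],"grip": 0},{"dp": [0,0,18],"turn": [0,0,0],"grip": 0},{"dp": [0,0,30],"turn": [0,0,0],"grip": 0},{"dp": [0,0,40],"turn": [0,0,0],"grip": 0},{"dp": [0,0,48],"turn": [0,0,0],"grip": 0},{"dp": [0,0,54],"turn": [0,0,0],"grip": 0},{"dp": [0,0,60],"turn": [0,0,0],"grip": 0},{"dp": [0,0,66],"turn": [0,0,0],"grip": 0}]'

```text
time_s: 15.75
position: [0.5302, -0.0084, 0.1507]
tcp_rot: [[-0.581, 0.814, 0.0], [0.814, 0.581, -0.0], [-0.0, 0.0, -1.0]]
force: [-0.4, 0.2, -0.6]
opening: 0.298
```

Blade is inside the hole with no force; continuing down.

Call:
jog_arm --rows '[{"dp": [0,0,8],"turn": [0,0,0],"grip": 0},{"dp": [0,0,18],"turn": [0,0,0],"grip": 0},{"dp": [0,0,28],"turn": [0,0,0],"grip": 0},{"dp": [0,0,36],"turn": [0,0,0],"grip": 0},{"dp": [0,0,41],"turn": [0,0,0],"grip": 0},{"dp": [0,0,43.5],"turn": [0,0,0],"grip": 0},{"dp": [0,0,44],"turn": [0,0,0],"grip": 0},{"dp": [0,0,44],"turn": [0,0,0],"grip": 0}]'

```text
time_s: 16.55
position: [0.5302, -0.0084, 0.1072]
tcp_rot: [[-0.581, 0.814, 0.0], [0.814, 0.581, -0.0], [-0.0, 0.0, -1.0]]
force: [0.8, 0.1, -2.1]
opening: 0.3
```

```bash
python3 - <<'E'
from h import *
s=bot.read_state(); print(s['position'],s['time_s'],s['force'],s['moment'])
snap('scene','s14')
a=cv2.imread('pics/s14.png')[150:290,260:420]; cv2.imwrite('pics/z15.png',cv2.resize(a,(640,560),interpolation=3))
E
```

```text
[ 0.53015597 -0.00839968  0.10718419] 16.55 [ 0.84987788  0.06840382 -2.1127582 ] [-0.03073067  0.04832189  0.03437569]
```

View pics/z15.png

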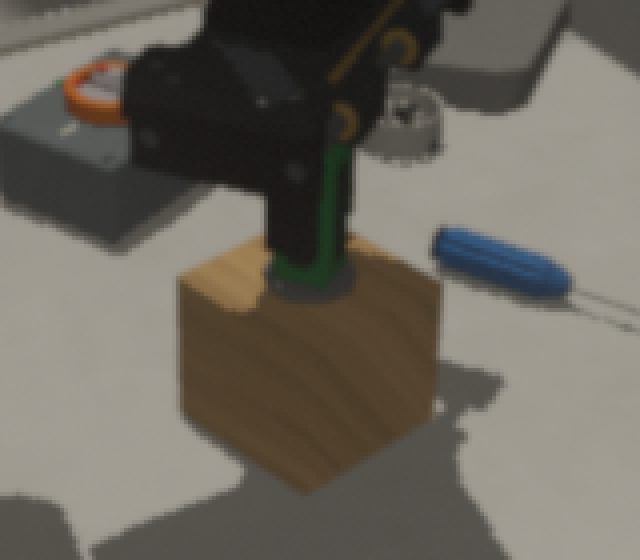

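Call:
jog_arm --rows '[{"dp": [0,0,0.6],"turn": [0,0,0],"grip": 0},{"dp": [0,0,0.6],"turn": [0,0,0],"grip": 0.5},{"dp": [0,0,0.6],"turn": [0,0,0],"grip": 1},{"dp": [0,0,0.6],"turn": [0,0,0],"grip": 1},{"dp": [0,0,0.6],"turn": [0,0,0],"grip": 1},{"dp": [0,0,0.6],"turn": [0,0,0],"grip": 1},{"dp": [0,0,0.6],"turn": [0,0,0],"grip": 1},{"dp": [0,0,0.6],"turn": [0,0,0],"grip": 1},{"dp": [0,0,0.6],"turn": [0,0,0],"grip": 1},{"dp": [0,0,0.6],"turn": [0,0,0],"grip": 1}]'

```text
time_s: 17.6
position: [0.53, -0.0084, 0.1065]
tcp_rot: [[-0.581, 0.814, 0.0], [0.814, 0.581, -0.0], [-0.0, 0.0, -1.0]]
force: [-0.1, -0.2, 0.2]
opening: 0.976
```

Released; rising straight up.

Call:
jog_arm --rows '[{"dp": [0,0,-4],"turn": [0,0,0],"grip": 1},{"dp": [0,0,-14],"turn": [0,0,0],"grip": 1},{"dp": [0,0,-30],"turn": [0,0,0],"grip": 1},{"dp": [0,0,-50],"turn": [0,0,0],"grip": 1},{"dp": [0,0,-75],"turn": [0,0,0],"grip": 1},{"dp": [0,0,-100],"turn": [0,0,0],"grip": 1},{"dp": [0,0,-125],"turn": [0,0,0],"grip": 1},{"dp": [0,0,-140],"turn": [0,0,0],"grip": 1},{"dp": [0,0,-145],"turn": [0,0,0],"grip": 1},{"dp": [0,0,-145],"turn": [0,0,0],"grip": 1}]'

```text
time_s: 18.6
position: [0.5302, -0.0084, 0.2525]
tcp_rot: [[-0.581, 0.814, 0.002], [0.814, 0.581, -0.0], [-0.002, 0.001, -1.0]]
force: [-0.3, -0.2, 0.2]
opening: 0.998
```

```bash
python3 - <<'E'
from h import *
s=bot.read_state(); print(s['position'],s['time_s'],s['force'],s['opening'])
snap('wrist','w15'); snap('scene','s15'); snap('top','t15')
a=cv2.imread('pics/s15.png')[140:390,250:450]; cv2.imwrite('pics/z16.png',cv2.resize(a,(480,600),interpolation=3))
z=ld('w15'); P=cloud(z); u,v=np.meshgrid(np.arange(640),np.arange(480))
m=(P[...,2]>.066)&(P[...,2]<.077)&(abs(u-320)<70)&(abs(v-215)<70); print(cv2.minAreaRect(P[m][:,:2].astype(np.float32)))
m=(P[...,2]>0.136)&(P[...,2]<.16)&(abs(u-320)<25)&(abs(v-240)<20);print(cv2.minAreaRect(P[m][:,:2].astype(np.float32)),m.sum(),np.median(P[m][:,2]))
z=ld('w1'); P=cloud(z); m=(P[...,2]>0.136)&(P[...,2]<.16)&(abs(u-320)<25)&(abs(v-240)<20);print(np.median(P[m][:,2]))
E
```

```text
[ 0.53024802 -0.00839198  0.25254076] 18.6 [-0.33769937 -0.23485885  0.16733777] 0.9984631217278563
((0.5297517776489258, -0.008633866906166077), (0.0803913027048111, 0.08037745952606201), 12.66918659210205)
((0.5293278694152832, -0.0090160071849823), (0.025631923228502274, 0.02623007632791996), 34.75013732910156) 1150 0.1411953947865159
0.1412657708025819
```

View pics/z16.png

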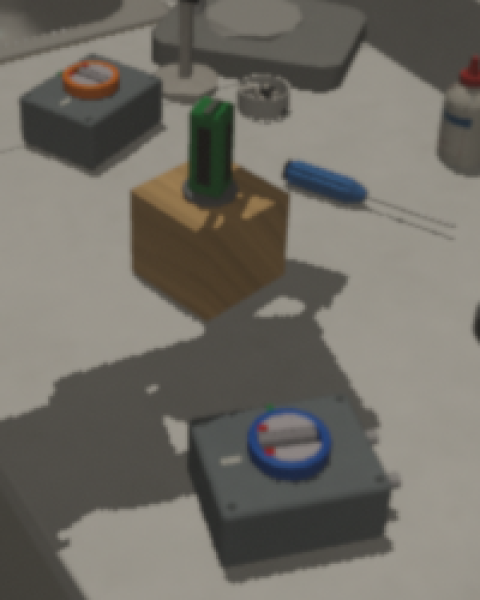

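View pics/w15.png

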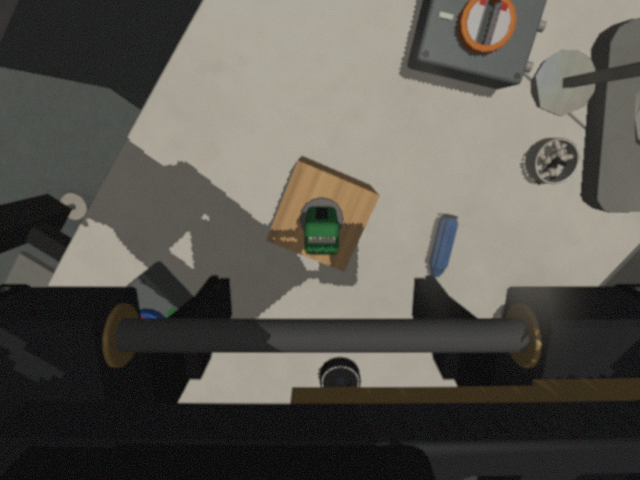

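```bash
python3 -c "
from rig import bot
print(bot.hand_in())"
```

```text
the job is handed in; nothing more can be done
None
```

I turned the orange selector to its stop, put the screwdriver back in its block, let go, and handed the job in at about 19 s of the allowed 48 s. The hand-in reports no verdict, so what follows is from my own checks.

- **Insertion and turning:** The blade stood about 1 mm above the slot floor, by my estimate from the TCP height. I kept it about 6 mm off the rotor's centre so the gripper body would clear the lamp rod next to the box. At the end the rotor stood still while the driver turned on, and the wrist moment rose from about 0.10 to 0.23 N m, so it was at its stop. The last wrist pictures show the slot in line with the green mark and the red marks beside it.
- **Screwdriver:** The handle top is at the same height as before the task (141.2 mm against 141.3 mm). It stands about 0.6 mm from the block's centre, with no visible lean in the camera view.
- **Blue selector:** I never went near it, and its red marks still lie next to the white mark.
- **Gripper:** It is open, with its fingertips about 100 mm above the handle and only sensor noise on the wrist force.

**Disagreements:** The top camera placed the objects 3–4 mm from where the wrist and scene cameras did; I followed the wrist and scene cameras, and the grasp and fit confirmed them. The selector also needed about 6–8 degrees more turn than I expected before it met its stop.

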